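# Load the brake pistons into the parts washer

## Task

Load the bench-top parts washer: lift its hatch off the seat and slide it along its channels until it is fully open and lying on the deck, then stand every brake piston, mouth up, fully home in a bore of the rack inside. Slide the hatch back and let it down flush into its seat, and only then press the start button all the way. Leave everything else on the bench where it is.

Things in the scene. Friction and masses are not known exactly. Their poses are not given: they have to be found in the camera images.
- washer: Bench-top spray washer (grey steel, dry, off), fixed, but placed and turned anew on each start. Origin on the bench (z 0) under the centre of the tub opening; x across the two channels, y along them, z up. Opening 196 mm (x) by 200 mm (y), in a recess 222 mm long in y and 10 mm deep: seat ledge at z 120 mm, deck at z 130 mm. Outside: x -125 to 125 mm, y -188 to 348 mm.
- deck (a point): Middle of the parking deck, (0, 222, 130) mm in the washer's frame. The deck runs from y 112 mm to a stop at y 338 mm (top z 160 mm); the other stop is at y -111 mm (top z 150 mm). Along both sides run C-channels, inner width 222 mm; their top flanges cover 97 to 125 mm off the centre line, z 160 to 164 mm, and keep the hatch captive: its underside goes no higher than z 152 mm.
- hatch: Loose steel cover plate, 216 mm (x) by 216 mm (y) by 8 mm, about 0.7 kg; origin at the centre of its underside, axes as the washer's. In the washer's frame: (0, 0, 120 mm) seated, as at each start (3 mm play each way in x and y); z 130 mm when on the deck. Lift it 10 mm or more (32 at most) before it can slide; from y 208 mm on the opening is clear; the stop comes at y 230 mm.
- hatch_handle (a point): Middle of the hatch's handle bar, 46 mm above the hatch's underside (38 mm above its top). The bar runs along the hatch's x, 116 mm long, 14 mm thick in y, 12 mm high; two round posts 10 mm thick carry it at x -50 and +50 mm.
- start (a joint): Travel of the washer's start button, m: 0 at rest, 0.006 fully down; it springs back, fully down takes 5 N. The wash starts above 0.004.
- start_top (a point): Centre of the top of the start button (a round button 30 mm across on the control housing, at (-55, -153) mm in the washer's frame), pressed straight down. The housing spans y -118 to -188 mm, top at z 136 mm; beside the button a timer knob reaches z 158 mm at x +75 mm.
- piston0: Brake caliper piston: plain steel cup, 44 mm diameter, 48 mm high, about 0.35 kg, standing on the bench mouth up; origin at the centre of its underside, z towards the mouth. Absent (None) on some starts.
- piston1: Another such piston; may be absent (None).
- piston2: Another such piston; may be absent (None).
- piston3: Another such piston; may be absent (None).
- piston4: Another such piston; may be absent (None).
- bore0 (a point): Centre of the floor of a bore in the grey rack inside the tub, at (-38, -60, 66) mm in the washer's frame; bore 48 mm wide and 14 mm deep with a small chamfer, rack top at z 80 mm. A piston standing home in it has its underside here.
- bore1 (a point): Centre of the floor of a bore in the grey rack inside the tub, at (-38, 0, 66) mm in the washer's frame; bore 48 mm wide and 14 mm deep with a small chamfer, rack top at z 80 mm. A piston standing home in it has its underside here.
- bore2 (a point): Centre of the floor of a bore in the grey rack inside the tub, at (-38, 60, 66) mm in the washer's frame; bore 48 mm wide and 14 mm deep with a small chamfer, rack top at z 80 mm. A piston standing home in it has its underside here.
- bore3 (a point): Centre of the floor of a bore in the grey rack inside the tub, at (38, -60, 66) mm in the washer's frame; bore 48 mm wide and 14 mm deep with a small chamfer, rack top at z 80 mm. A piston standing home in it has its underside here.
- bore4 (a point): Centre of the floor of a bore in the grey rack inside the tub, at (38, 0, 66) mm in the washer's frame; bore 48 mm wide and 14 mm deep with a small chamfer, rack top at z 80 mm. A piston standing home in it has its underside here.
- bore5 (a point): Centre of the floor of a bore in the grey rack inside the tub, at (38, 60, 66) mm in the washer's frame; bore 48 mm wide and 14 mm deep with a small chamfer, rack top at z 80 mm. A piston standing home in it has its underside here.
- hub_a: bystander: yellow hub flange, 120 mm across, 42 mm high, 1.6 kg; origin at the centre of its underside
- hub_b: bystander: red hub flange, 120 mm across, 42 mm high, 1.6 kg; origin at the centre of its underside
- bolt_a: bystander: rusty bolt lying on the bench along its own x, 62 mm long, 17 mm high; origin on the bench under its middle
- spanner: bystander: spanner lying along its own x, 190 mm long
- hammer: bystander: hammer lying along its own x, 300 mm long, handle to -x
- caliper: bystander: dark cast-iron brake caliper, 62 x 105 mm, 62 mm high, 1.5 kg; origin at the centre of its underside
- grease_tin: bystander: grease tin, 90 mm across, 85 mm high; origin at the centre of its underside
Mind the look-alikes: they are no part of the job. Leave any green or red look-alike of the piston4 alone. What is shaped like the piston0 but black or turquoise is not meant.

How it is judged (in metres and radians):
On the way, in this order (a step that is already met when the one before it is completed fails the run):
1. the hatch is slid fully open and lies at rest on the deck (y of hatch in the frame of washer above 0.198 m and z of hatch in the frame of washer between 0.127 and 0.134 m and linear speed of hatch below 0.02 m/s), for 0.2 s.
2. every piston present stands mouth up, home in a bore of the rack ((distance between piston0 and bore0 below 0.006 m or distance between piston0 and bore1 below 0.006 m or distance between piston0 and bore2 below 0.006 m or distance between piston0 and bore3 below 0.006 m or distance between piston0 and bore4 below 0.006 m or distance between piston0 and bore5 below 0.006 m) and angle between each of piston0, piston1, piston2, piston3, piston4's own z axis and vertical below 0.12 rad and (distance between piston1 and bore0 below 0.006 m or distance between piston1 and bore1 below 0.006 m or distance between piston1 and bore2 below 0.006 m or distance between piston1 and bore3 below 0.006 m or distance between piston1 and bore4 below 0.006 m or distance between piston1 and bore5 below 0.006 m) and (distance between piston2 and bore0 below 0.006 m or distance between piston2 and bore1 below 0.006 m or distance between piston2 and bore2 below 0.006 m or distance between piston2 and bore3 below 0.006 m or distance between piston2 and bore4 below 0.006 m or distance between piston2 and bore5 below 0.006 m) and (distance between piston3 and bore0 below 0.006 m or distance between piston3 and bore1 below 0.006 m or distance between piston3 and bore2 below 0.006 m or distance between piston3 and bore3 below 0.006 m or distance between piston3 and bore4 below 0.006 m or distance between piston3 and bore5 below 0.006 m) and (distance between piston4 and bore0 below 0.006 m or distance between piston4 and bore1 below 0.006 m or distance between piston4 and bore2 below 0.006 m or distance between piston4 and bore3 below 0.006 m or distance between piston4 and bore4 below 0.006 m or distance between piston4 and bore5 below 0.006 m)), for 0.2 s.
3. the hatch is back, flush in its seat (z of hatch in the frame of washer between 0.117 and 0.1225 m and y of hatch in the frame of washer between -0.006 and 0.006 m and x of hatch in the frame of washer between -0.006 and 0.006 m), for 0.2 s.
4. the start button is pressed with the hatch seated (all of step 3 and value of joint start above 0.004 m), for 0.05 s.
At the end, for the whole second after the job is handed in: Every piston present stands mouth up (within 7 degrees) with its underside within 6 mm of the floor centre of a bore, the hatch lies in its seat (underside within 2.5 mm of the ledge, centred within 6 mm), the start button has been pressed more than 4 mm after that and is released, all at rest (all of step 2 and all of step 3 and value of joint start below 0.002 m and linear speed of each of hatch, piston0, piston1, piston2, piston3, piston4 below 0.02 m/s); the robot touches nothing.
It fails at once if the start button is pressed while the hatch is not seated (value of joint start above 0.004 m and (z of hatch in the frame of washer above 0.125 m or y of hatch in the frame of washer above 0.02 m)).
It fails at once if another thing on the bench (hubs, bolt, spanner, hammer, caliper, grease tin) is moved more than 50 mm (distance of any of hub_a, hub_b, bolt_a, spanner, hammer, caliper, grease_tin from where it was at the start of the episode above 0.05 m).
Of piston0, piston1, piston2, piston3, piston4 only 3 to 5 are there at a start; the rules pass over those that are not, and their reading is None.
At some moment in a run one of piston0, piston1, piston2, piston3, piston4 may be knocked a few centimetres aside while the robot is not near it.
Once in a run the grip may slacken for a moment while it holds something.
It also fails if it takes over 210 s, if anything falls off the work surface, if the arm or the gripper's body presses on something with over 40 N, if the wrist force passes 120 N, or if a joint passes its speed limit or range.

## Robot

A 6-joint arm with a two-finger parallel gripper is mounted at the origin on the work surface. World frame = base frame: x ahead of the robot, y to its left, z up, the work surface at z = 0. Lengths are in mm, angles in degrees, forces in N, time in s.
With the tool pointing down it reaches from about 300 to 850 mm from the base axis. Payload 4.2 kg.
Tool frame: the origin (TCP) lies midway between the tips of the shut fingers; the grasp point (between the pads) lies 19 mm behind it (env.grip_depth is the distance from the TCP to the grasp point, in mm); z points along the fingers, y is the line along which they close (so a half turn about z gives the same grasp; the last joint's range is limited). The gripper opens to 91 mm and grips with 3 to 60 N. Pads are 32 mm wide; open, the fingers measure 118 mm over their backs; the gripper's body (76 mm by 178 mm) begins 60 mm behind the grasp point.
Start: joints at [-1.146, 18.312, 89.639, -0, 72.044, -1.146], TCP at [575.016, 0, 213.976] pointing down, gripper open.
Joint ranges: [-177.97, 177.97], [-48.28, 115.42], [12.27, 149.76], [-77.06, 257.06], [2.81, 150.46], [-146.56, 146.56]. Speed limits (degrees/s): [147.25, 147.25, 180, 180, 180, 180].

## Interface

Orientations are given as [roll, pitch, yaw] about the fixed x, y, z axes, in that order (R = Rz(yaw) Ry(pitch) Rx(roll)).
In Python, from workcell import env, eyes gives the robot as it stands.
- The arm moves only by the tool send_rows, never from a script. Its argument "motion" is a list of rows, each a list of 7 numbers: the shift along the world's x, y, z normalised to -1 to 1, where 1 is 0.5 m, then the turn, a rotation vector about the world's x, y, z normalised to -1 to 1, where 1 is 60 degrees, then the opening, from -1 (shut) to 1 (fully open). A call has 1 to 20 rows; each row is the pose to reach, as a shift and turn from the pose commanded when the call began; what a row does not reach only later rows make up. A row lasts 1/8 s, in which the tool goes at most 62.5 mm and 10.7 degrees, less where a joint would pass 70% of its speed; a pose out of reach is approached as far as the arm can. A call with a number of a shift or a turn outside -1 to 1 is refused whole. A call with a gripper value outside its range is refused whole. The fingers move at their own pace and stop on an object; "squeeze" is the grip in N (left out, the last holds). Time passes only in rows, so rows that repeat a pose let the fingers close. It gives the time, the measured TCP pose, the force, the opening and the grip force at its end, in the units of the state.
- env.state(): the state, without advancing time (a new reading comes with each control period).
- eyes.grab_frame(name): name is "scene" or "side" or "wrist"; returns a dict with "pixels" (384x512x3 uint8, red, green, blue), "depth" (384x512 float32, mm along the optical axis (not along the pixel's ray), 0 where there is no reading), "fx", "fy", "cx", "cy" (pixels), "distortion" ([k1, k2, p1, p2, k3] as OpenCV has them; the pictures are not rectified), "R" (3x3) and "t" (3): a world point X has camera coordinates R X + t; the wrist camera has in their place "T_tool_cam" (4x4, takes a point from camera to tool coordinates, whose origin is the TCP and whose axes are the flange's). Camera axes: x right, y down, z forward; pixel columns grow to the right and rows downward; lengths in mm; the calibration is good to about 2 mm. A picture is of the moment at which its call begins: read the wrist's pose just before it.
- env.job_done(): hands the job in; it is judged then, once.
The state is a dict: "time_s": time; "qpos": joint angles; "qvel": joint speeds; "effort": joint torques, N m; "ee_pos": TCP position; "ee_rot": TCP orientation; "force": force on the tool from outside, world axes, zero at the start; "torque": the same for the moment, N m; "gripper_width": finger opening in mm; "gripper_force": force on a finger pad.
Only numpy, scipy, OpenCV 4.12 (cv2) and the standard library are available. Lean on these libraries where they do the work, as an engineer would, in place of code of your own. Each camera call takes 0.05 s, during which the arm holds its last target. There are 200 camera calls.

## Working session

There is one attempt and no reset: what is moved stays moved. The work goes in short steps, Python scripts to look and compute and a tool call to move; the robot and the scene stay as the last step left them, time stands still between calls to the robot, and variables do not carry over. Pictures are saved under pics/ and viewed, at most 14 in all, crops included, and the job is handed in when it is done.

Besides the shell and the picture viewer there is one more tool, called after "Call:" as a command line: name --pt "numbers of a row" for each row, then --argument value for the rest. send_rows: Moves the arm, as the interface text tells. Its arguments: {"type":"object","properties":{"motion":{"type":"array"},"squeeze":{"type":"number"}},"required":["motion"]}

```bash
mkdir -p pics; ls
python3 - <<'E'
from workcell import env, eyes
import cv2,numpy as np,pickle
print(env.state())
for n in("scene","side"):
    f=eyes.grab_frame(n); pickle.dump(f,open(n+"0.pkl","wb"))
    cv2.imwrite(f"pics/{n}0.png",cv2.resize(f["pixels"][:,:,::-1],(800,600),interpolation=cv2.INTER_CUBIC))
    print(n,f["fx"],f["fy"],f["cx"],f["cy"],f["distortion"],f["R"],f["t"],(f["depth"]>0).mean())
f=eyes.grab_frame("wrist");print(f["T_tool_cam"])
E
```

```text
pics
{'time_s': 0.0, 'qpos': array([-1.14571143e+00,  1.83493338e+01,  8.97071805e+01, -2.13375355e-03,
        7.20425465e+01, -1.14538151e+00]), 'qvel': array([0.02908185, 0.16367043, 0.02628131, 0.00185112, 0.00685456,
       0.11219168]), 'effort': array([-5.01459035e-04, -4.12465632e+01, -2.31973493e+01,  7.28826877e-02,
        4.58198413e-02, -1.41870069e-04]), 'ee_pos': array([5.74491402e+02, 1.09339181e-03, 2.13138156e+02]), 'ee_rot': array([-1.79900918e+02,  4.81020792e-05,  9.00003297e+01]), 'force': array([0.40680452, 0.34882953, 0.11873295]), 'torque': array([ 0.00658162, -0.02791102, -0.00851802]), 'gripper_force': 0.0, 'gripper_width': 91.52831542655758}
scene 483.0641807474955 483.0641807474955 259.9825287452727 191.17868677295752 [-0.10119886  0.          0.          0.          0.        ] [[-0.51168515  0.85909122 -0.01185664]
 [ 0.64451671  0.37468347 -0.66649119]
 [-0.56813424 -0.34867545 -0.74541862]] [ 227.61554719 -249.1237272  2043.09767698] 0.98626708984375
side 487.400517835136 487.400517835136 260.8294328888717 200.71588387353623 [0.05421111 0.         0.         0.         0.        ] [[ 0.80468081 -0.59360267 -0.01116503]
 [-0.43768485 -0.58040427 -0.68670434]
 [ 0.4011493   0.55746458 -0.72685108]] [-377.42066214  309.68243559 1441.04864895] 0.9720001220703125
[[-3.04547377e-04 -9.55132676e-01 -2.96178120e-01  8.37352444e+01]
 [ 9.99998875e-01 -7.25853299e-04  1.31251819e-03 -5.97324602e-02]
 [-1.46861088e-03 -2.96177387e-01  9.55131823e-01 -1.70582530e+02]
 [ 0.00000000e+00  0.00000000e+00  0.00000000e+00  1.00000000e+00]]
```

View pics/scene0.png

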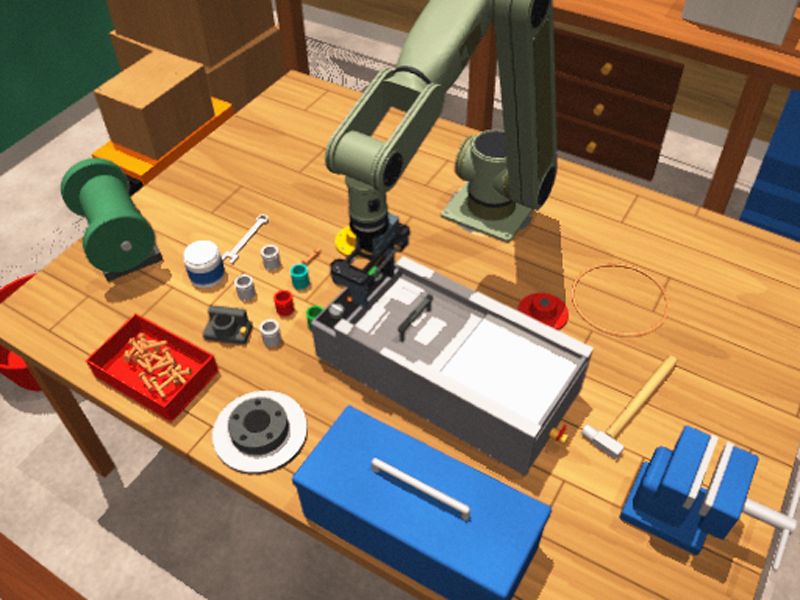

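View pics/side0.png

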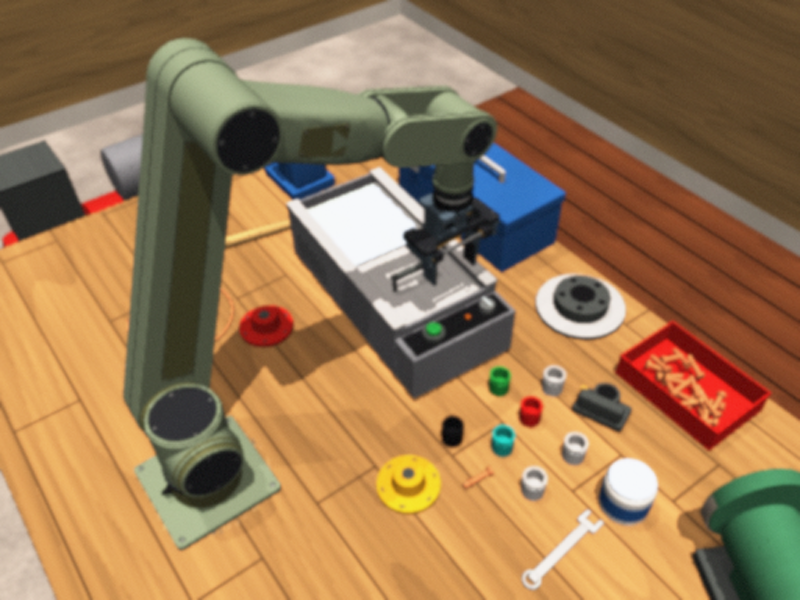

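Pistons (side view, 800x600): grey cups at (553,379), (575,447) and (534,482). Look-alikes: green (500,380), red (531,411), turquoise (503,440) and black (452,431). I choose the three bare grey cups. The washer's green button is at (433,330), the knob at (487,303) and the hatch handle at (410,280).

```bash
cat > h.py <<'E'
import numpy as np,cv2,pickle
from workcell import env,eyes
from scipy.spatial.transform import Rotation as Rn
def pose(s):
    T=np.eye(4);T[:3,:3]=Rn.from_euler('xyz',s["ee_rot"],degrees=True).as_matrix();T[:3,3]=s["ee_pos"];return T
def grab(n):
    s=env.state();f=eyes.grab_frame(n)
    if n=="wrist":
        M=pose(s)@np.array(f["T_tool_cam"]);f["C"]=M[:3,3];f["A"]=M[:3,:3]
    else: fixed(f)
    return f
def fixed(f):
    R=np.array(f["R"]);f["A"]=R.T;f["C"]=-R.T@np.array(f["t"]);return f
def rays(f,uv):
    K=np.array([[f["fx"],0,f["cx"]],[0,f["fy"],f["cy"]],[0,0,1]])
    p=cv2.undistortPoints(np.array(uv,float).reshape(-1,1,2),K,np.array(f["distortion"])).reshape(-1,2)
    return np.c_[p,np.ones(len(p))]@f["A"].T
def onplane(f,uv,z):
    d=rays(f,uv);return f["C"]+d*((z-f["C"][2])/d[:,2])[:,None]
def cloud(f):
    h,w=f["depth"].shape;v,u=np.mgrid[:h,:w]
    return (f["C"]+rays(f,np.c_[u.ravel(),v.ravel()])*f["depth"].reshape(-1,1)).reshape(h,w,3)
def hsv(f): return cv2.cvtColor(f["pixels"],cv2.COLOR_RGB2HSV)
E
python3 - <<'E'
from h import *
for n in("scene","side"):
    f=fixed(pickle.load(open(n+"0.pkl","rb")));P=cloud(f);H=hsv(f)
    print(n,"bench z",np.median(P[(abs(P[...,2])<15)][:,2]))
    Z=P[...,2];inb=(P[...,0]>250)&(P[...,0]<1000)&(P[...,1]>-200)&(P[...,1]<600)
    m=inb&(Z>158)&(Z<170)
    k,l,st,c=cv2.connectedComponentsWithStats(m.astype(np.uint8))
    for i in range(1,k):
        if st[i,4]>60:
            q=P[l==i];r=cv2.minAreaRect(q[:,:2].astype(np.float32));print(st[i],r,np.median(q[:,2]))
    g=inb&(Z>120)&(Z<150)&(H[...,0]>45)&(H[...,0]<75)&(H[...,1]>120)
    print("button",g.sum(),P[g].mean(0) if g.any() else 0)
    # cups
    m=((Z>25)&(Z<60)&(P[...,0]>150)&(P[...,0]<1000)&(abs(P[...,1])<700)).astype(np.uint8)
    k,l,st,c=cv2.connectedComponentsWithStats(m)
    for i in range(1,k):
        if 40<st[i,4]<900:
            q=P[l==i];print(st[i],np.round(q.mean(0)),np.ptp(q,axis=0).round(),np.median(H[l==i],axis=0))
E
```

```text
scene bench z 0.16626486388258854
[ 215  164  165  117 2305] ((561.570068359375, 200.8571319580078), (470.10101318359375, 257.6891174316406), 86.16008758544922) 163.13207867631172
[ 187  260  166  122 6927] ((902.1160888671875, 300.09539794921875), (422.548583984375, 187.3348846435547), 89.91007995605469) 160.55019573569393
button 2 [459.35655103 -73.46399846 141.16284755]
[ 69 156  34  20  92] [ 662. -652.   43.] [147.  70.  34.] [ 67. 106.  62.]
[167 157  12  12 105] [ 474. -378.   40.] [48. 50. 32.] [ 11.  30. 132.]
[119 165  24  17 157] [ 608. -472.   42.] [79. 76. 34.] [107. 185.  83.]
[186 169  12  13 115] [ 490. -275.   40.] [46. 44. 27.] [ 87. 229. 109.]
[150 176  13  12 115] [ 588. -370.   41.] [48. 50. 31.] [ 11.  31. 128.]
[175 186  13  13 120] [ 580. -256.   40.] [50. 46. 30.] [  1. 235. 157.]
[339 188  17  16 199] [287. 278.  39.] [63. 58. 24.] [  1. 230. 150.]
[132 196  28  21 332] [ 707. -322.   48.] [ 78. 106.  35.] [23.  25.  46.5]
[196 196  12  12  71] [ 578. -171.   41.] [44. 33. 28.] [ 64. 192. 113.]
[166 205  13  14 124] [ 669. -228.   39.] [47. 49. 28.] [ 12.  3
[... 1552 characters left out ...]
-332.   56.] [55. 62. 34.] [19. 18. 71.]
[332 253  16  16 178] [ 576. -263.   40.] [46. 46. 28.] [  1.  223.5 194.5]
[369 252  31  20 242] [ 677. -349.   45.] [50. 86. 35.] [40. 14. 44.]
[282 266  15  17 169] [ 422. -207.   40.] [44. 44. 30.] [14. 73. 22.]
[314 271  16  17 174] [ 485. -282.   41.] [46. 45. 28.] [ 87.  199.  154.5]
[361 277  16  17 172] [ 583. -378.   39.] [46. 44. 27.] [ 14.   22.5 177. ]
[251 294  21  22 349] [ 290. -242.   40.] [59. 61. 25.] [ 23. 214. 237.]
[334 299  17  18 180] [ 470. -387.   40.] [44. 43. 28.] [ 14.   22.  185.5]
[384 309  34  24 245] [ 554. -518.   43.] [61. 85. 35.] [108. 152.  91.]
[445 349  24  29 397] [ 606. -675.   29.] [75. 57. 12.] [40. 15. 58.]
```

Call:
send_rows --pt "0.11 0.1 0.474 0 0 -1 1" --pt "0.11 0.1 0.474 0 0 -1 1" --pt "0.11 0.1 0.474 0 0 -1 1" --pt "0.11 0.1 0.474 0 0 -1 1" --pt "0.11 0.1 0.474 0 0 -1 1" --pt "0.11 0.1 0.474 0 0 -1 1" --pt "0.11 0.1 0.474 0 0 -1 1"

```text
time_s: 1.02
ee_pos: [630.1, 50.0, 450.5]
ee_rot: [-180.0, 0.0, 30.1]
force: [0.7, -0.4, 1.0]
gripper_width: 91.2
gripper_force: 0.0
```

Call:
send_rows --pt "0 0 0 0 0 -0.5 1" --pt "0 0 0 0 0 -0.5 1" --pt "0 0 0 0 0 -0.5 1" --pt "0 0 0 0 0 -0.5 1" --pt "0 0 0 0 0 -0.5 1"

```text
time_s: 1.65
ee_pos: [630.0, 50.0, 450.8]
ee_rot: [180.0, 0.0, 0.2]
force: [0.7, -0.2, -0.1]
gripper_width: 91.5
gripper_force: 0.0
```

Run:
```python
from h import *
print(env.state()["ee_pos"],env.state()["ee_rot"])
f=grab("wrist");pickle.dump(f,open("w1.pkl","wb"));print(f["fx"],f["distortion"])
cv2.imwrite("pics/w1.png",cv2.resize(f["pixels"][:,:,::-1],(800,600),interpolation=cv2.INTER_CUBIC))
```

```text
[629.95609266  49.97978223 450.78050432] [1.79996350e+02 2.60455532e-02 1.64659755e-01]
297.8901002811564 [0.00063609 0.         0.         0.         0.        ]
```

View pics/w1.png

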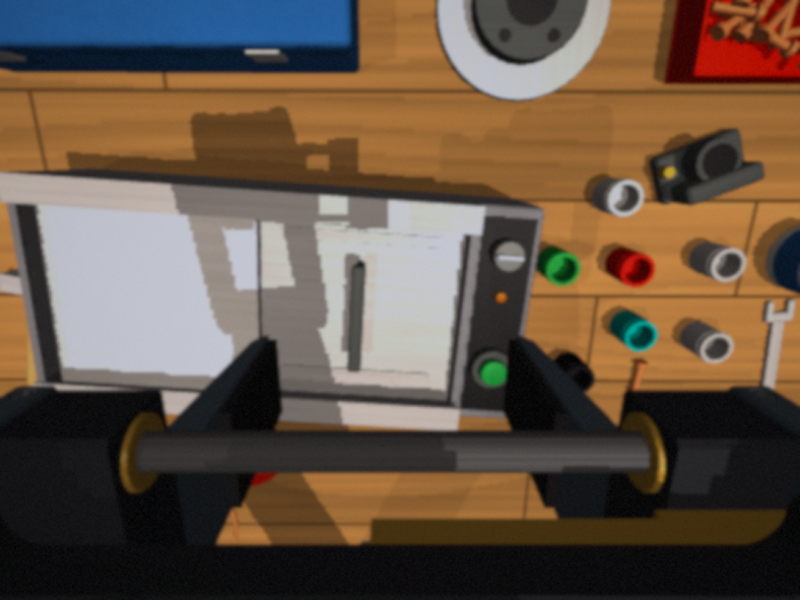

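Run:
```python
from h import *
f=pickle.load(open("w1.pkl","rb"));P=cloud(f);H=hsv(f);Z=P[...,2]
inb=(P[...,0]>350)&(P[...,0]<720)&(P[...,1]>-220)&(P[...,1]<460);inb[245:]=False
V=np.arange(384)[:,None]
h,e=np.histogram(Z[inb],bins=np.arange(60,190,4));print([(int(a),int(b)) for a,b in zip(e,h)])
m=inb&(Z>158)&(Z<170)
k,l,st,c=cv2.connectedComponentsWithStats(m.astype(np.uint8))
for i in range(1,k):
    if st[i,4]>60:
        q=P[l==i][:,:2].astype(np.float32);r=cv2.minAreaRect(q);print(st[i],r,np.median(P[l==i][:,2]))
        # edges per y bin
        for y in range(-120,400,60):
            s=q[(abs(q[:,1]-y)<4)]
            if len(s): print("  y",y,s[:,0].min().round(1),s[:,0].max().round(1))
g=inb&(H[...,0]>45)&(H[...,0]<75)&(H[...,1]>140)&(P[...,1]<0)&(Z>100)
v,u=np.nonzero(g);print("button",len(u),u.mean(),v.mean(),Z[g].mean(),onplane(f,[[u.mean(),v.mean()]],142)[0],P[g].mean(0))
g=inb&(Z>146)&(Z<166)&(P[...,1]<-80)&(P[...,0]>580);k,l,st,c=cv2.connectedComponentsWithStats(g.astype(np.uint8))
i=1+st[1:,4].argmax();print("knob",st[i],P[l==i].mean(0))
b=m.copy();b=inb&(H[...,2]<110)&(Z>162)&(Z<182)&(P[...,1]>-60)&(P[...,1]<60)
k,l,st,c=cv2.connectedComponentsWithStats(b.astype(np.uint8))
i=1+st[1:,4].argmax();vv,uu=np.nonzero(l==i);q=onplane(f,np.c_[uu,vv],172)
print("handle",st[i],q.mean(0),np.median(P[l==i][:,2]),cv2.minAreaRect(q[:,:2].astype(np.float32)))
s=q[:,:2];d=np.linalg.svd(s-s.mean(0),full_matrices=False)[2][0];print("dir",np.degrees(np.arctan2(d[1],d[0])))
```

```text
[(60, 41), (64, 53), (68, 42), (72, 53), (76, 52), (80, 50), (84, 55), (88, 49), (92, 59), (96, 63), (100, 52), (104, 55), (108, 61), (112, 66), (116, 234), (120, 180), (124, 7579), (128, 18130), (132, 2894), (136, 915), (140, 383), (144, 511), (148, 908), (152, 382), (156, 775), (160, 3716), (164, 2458), (168, 461), (172, 119), (176, 0), (180, 0), (184, 0)]
[   0  110  310  135 6561] ((574.3436889648438, 200.70840454101562), (466.2889404296875, 222.35772705078125), 86.21182250976562) 163.6901531542074
  y 0 644.6 671.9
  y 60 649.0 676.3
  y 120 652.0 680.4
  y 180 656.2 684.4
  y 240 660.7 687.4
  y 300 665.1 691.6
  y 360 667.8 695.7
button 204 315.0980392156863 237.5686274509804 156.64976345705884 [483.18696573 -64.10384162 142.        ] [490.23834094 -60.64222861 156.64976346]
knob [332 158   4  13  27] [618.25030528 -81.81563372 152.59019177]
handle [245 127   1   1   1] [676.84381943  58.49604431 172.        ] 165.08480889669198 ((676.8438110351562, 58.49604415893555), (0.0, 0.0), 0.0)
dir 0.0
```

```bash
python3 - <<'E'
from h import *
f=pickle.load(open("w1.pkl","rb"));H=hsv(f)
m=np.zeros((384,512),np.uint8);m[160:242,215:242]=(H[160:242,215:242,2]<85)
k,l,st,c=cv2.connectedComponentsWithStats(m)
for i in range(1,k):
    if st[i,4]>50:
        v,u=np.nonzero(l==i);r=cv2.minAreaRect(np.c_[u,v].astype(np.float32));print(st[i],r)
        for z in (172,168):
            q=onplane(f,cv2.boxPoints(r),z);print(z,q.mean(0),q[:,:2].round(1).tolist())
print(onplane(f,[[315,237],[228,202]],142))
# long line edges: housing corners/hatch seams via deck-white boundary seam at u~166
for (u,v) in ((347,133),(340,264)): print(onplane(f,[[u,v]],136))
E
python3 - <<'E'
import cv2
i=cv2.imread('pics/w1.png')[180:440,220:580]
cv2.imwrite('pics/w1c.png',cv2.resize(i,(800,578)))
E
```

```text
[223 167  10  70 452] ((226.97552490234375, 201.4728546142578), (6.990655422210693, 69.16617584228516), 2.9609358310699463)
172 [558.30486212  87.76716939 172.        ] [[500.3, 97.6], [616.8, 89.0], [616.3, 78.3], [499.7, 86.1]]
168 [556.91255686  88.11015807 168.        ] [[498.4, 98.1], [616.0, 89.4], [615.4, 78.6], [497.8, 86.4]]
[[484.28909476 -63.85759767 142.        ]
 [549.17818114  88.45924984 142.        ]]
[[ 664.80330823 -104.4695078   136.        ]]
[[ 426.97252953 -114.92049544  136.        ]]
```

View pics/w1c.png

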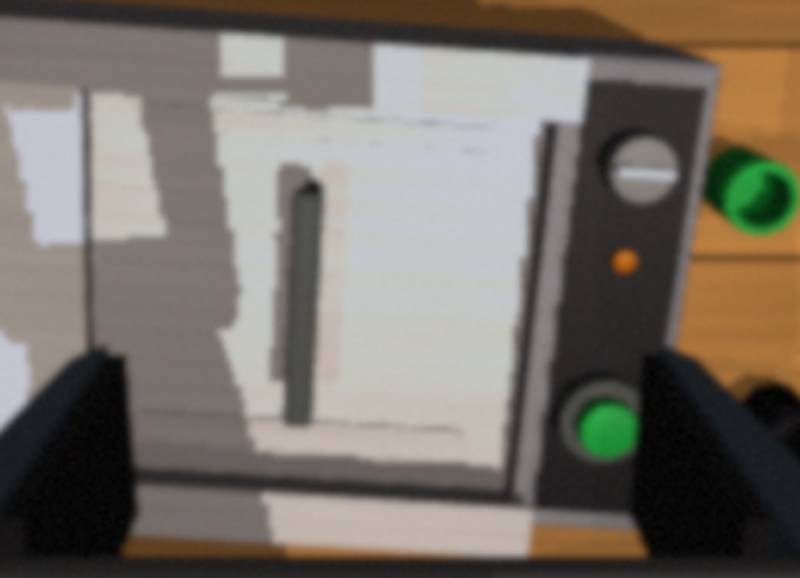

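The crop confirms the hatch handle (dark bar, crop (303,300)), the button (608,430) and the knob (645,170). The washer is yawed about −4°. I'm moving over the handle.

Call:
send_rows --pt "-0.148 0.076 -0.2 0 0 -0.068 1" --pt "-0.148 0.076 -0.46 0 0 -0.068 1" --pt "-0.148 0.076 -0.46 0 0 -0.068 1" --pt "-0.148 0.076 -0.46 0 0 -0.068 1" --pt "-0.148 0.076 -0.46 0 0 -0.068 1" --pt "-0.148 0.076 -0.46 0 0 -0.068 1" --pt "-0.148 0.076 -0.46 0 0 -0.068 1"

```text
time_s: 2.58
ee_pos: [559.4, 88.1, 224.9]
ee_rot: [-179.9, -0.5, -4.1]
force: [-0.3, 0.8, 0.8]
gripper_width: 91.4
gripper_force: 0.0
```

Run:
```python
from h import *
f=grab("wrist");pickle.dump(f,open("w2.pkl","wb"))
print(env.state()["ee_pos"],env.state()["ee_rot"])
H=hsv(f)
m=(H[...,2]<85).astype(np.uint8)
P=cloud(f);m&=((P[...,2]>155)&(P[...,2]<185)).astype(np.uint8)
k,l,st,c=cv2.connectedComponentsWithStats(m)
for i in range(1,k):
    if st[i,4]>100:
        v,u=np.nonzero(l==i);r=cv2.minAreaRect(np.c_[u,v].astype(np.float32));q=onplane(f,cv2.boxPoints(r),172);print(st[i],r,q.mean(0),q[:,:2].round(1).tolist(),np.median(P[l==i],axis=0))
cv2.imwrite("pics/w2.png",f["pixels"][:,:,::-1])
```

```text
[558.88625066  88.07519047 224.36073658] [-179.92459388   -0.40366353   -4.08826115]
[ 243  146   18  129 2134] ((251.5, 210.0), (128.0, 17.0), 90.0) [557.15536392  87.28374815 172.        ] [[612.1, 89.8], [611.2, 77.0], [502.1, 83.9], [503.1, 98.4]] [564.0714983   86.90945661 171.45613998]
[154 311 189  14 457] ((247.59893798828125, 311.71710205078125), (12.591397285461426, 188.38259887695312), 86.34777069091797) [464.59623402  98.0324634  172.        ] [[470.8, 181.5], [471.7, 14.2], [458.5, 13.3], [457.3, 183.1]] [456.98467383 113.69481998 161.12531176]
```

View pics/w2.png

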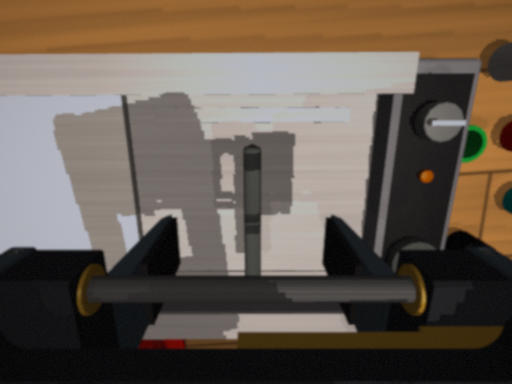

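The picture shows the bar between the fingers (column 252, rows 146–275), centred within 1 mm. I'm going down and gripping.

Call:
send_rows --pt "0 0 -0.08 0 0 0 1" --pt "0 0 -0.146 0 0 0 1" --pt "0 0 -0.146 0 0 0 1" --pt "0 0 -0.146 0 0 0 -0.5" --pt "0 0 -0.146 0 0 0 -1" --pt "0 0 -0.146 0 0 0 -1" --pt "0 0 -0.146 0 0 0 -1" --pt "0 0 -0.146 0 0 0 -1" --pt "0 0 -0.146 0 0 0 -1" --squeeze 45

```text
time_s: 3.75
ee_pos: [556.0, 88.0, 148.0]
ee_rot: [180.0, 0.0, -4.1]
force: [-0.6, -0.4, -0.2]
gripper_width: 33.9
gripper_force: 0.0
```

Call:
send_rows --pt "0 0 0 0 0 0 -1" --pt "0 0 0 0 0 0 -1" --pt "0 0 0 0 0 0 -1" --pt "0 0 0 0 0 0 -1" --pt "0 0 0 0 0 0 -1"

```text
time_s: 4.38
ee_pos: [556.0, 87.8, 147.9]
ee_rot: [180.0, 0.0, -4.1]
force: [-0.7, -0.7, -0.6]
gripper_width: 13.5
gripper_force: 45.0
```

Call:
send_rows --pt "0 0 0.018 0 0 0 -1" --pt "0 0 0.038 0 0 0 -1" --pt "0 0 0.038 0 0 0 -1" --pt "0.002 0.03 0.038 0 0 0 -1" --pt "0.004 0.06 0.038 0 0 0 -1"

```text
time_s: 5.0
ee_pos: [557.8, 119.3, 166.6]
ee_rot: [-180.0, 0.0, -4.1]
force: [0.8, 0.4, -8.6]
gripper_width: 13.8
gripper_force: 45.0
```

Call:
send_rows --pt "0.0033 0.05 0 0 0 0 -1" --pt "0.0067 0.1 0 0 0 0 -1" --pt "0.01 0.15 0 0 0 0 -1" --pt "0.0133 0.2 0 0 0 0 -1" --pt "0.0167 0.25 0 0 0 0 -1" --pt "0.02 0.3 0 0 0 0 -1" --pt "0.0233 0.35 0 0 0 0 -1" --pt "0.025 0.376 0 0 0 0 -1" --pt "0.025 0.376 0 0 0 0 -1"

```text
time_s: 6.12
ee_pos: [570.5, 306.8, 166.7]
ee_rot: [180.0, 0.0, -4.0]
force: [-1.0, -0.3, -8.8]
gripper_width: 13.6
gripper_force: 45.0
```

Next I lower it onto the deck (about 9 mm) and check the force.

Call:
send_rows --pt "0 0 -0.008 0 0 0 -1" --pt "0 0 -0.016 0 0 0 -1" --pt "0 0 -0.019 0 0 0 -1" --pt "0 0 -0.019 0 0 0 -1"

```text
time_s: 6.62
ee_pos: [570.6, 305.4, 158.0]
ee_rot: [180.0, -0.0, -4.1]
force: [0.2, -1.4, -5.1]
gripper_width: 13.3
gripper_force: 45.0
```

Call:
send_rows --pt "0 0 -0.002 0 0 0 -1" --pt "0 0 -0.002 0 0 0 0" --pt "0 0 -0.002 0 0 0 0" --pt "0 0 -0.002 0 0 0 0" --pt "0 0 0.12 0 0 0 0" --pt "0 0 0.25 0 0 0 0.5" --pt "0 0 0.4 0 0 0 1" --pt "0 0 0.5 0 0 0 1" --pt "0 0 0.5 0 0 0 1"

```text
time_s: 7.75
ee_pos: [571.7, 306.8, 413.9]
ee_rot: [-179.6, -0.6, -4.1]
force: [-0.4, -0.6, -0.6]
gripper_width: 82.5
gripper_force: 0.0
```

Call:
send_rows --pt "0.12 -0.36 0 0 0 0 1" --pt "0.12 -0.36 0 0 0 0 1" --pt "0.12 -0.36 0 0 0 0 1" --pt "0.12 -0.36 0 0 0 0 1" --pt "0.12 -0.36 0 0 0 0 1"

```text
time_s: 8.38
ee_pos: [630.4, 126.3, 406.4]
ee_rot: [-180.0, 0.1, -4.1]
force: [-0.0, -0.1, -0.2]
gripper_width: 91.4
gripper_force: 0.0
```

Run:
```python
from h import *
f=grab("wrist");pickle.dump(f,open("w3.pkl","wb"))
print(env.state()["ee_pos"],env.state()["ee_rot"])
cv2.imwrite("pics/w3.png",cv2.resize(f["pixels"][:,:,::-1],(800,600),interpolation=cv2.INTER_CUBIC))
```

```text
[630.21076433 127.03065526 406.71982199] [-1.79974162e+02  7.82062123e-02 -4.02539950e+00]
```

View pics/w3.png

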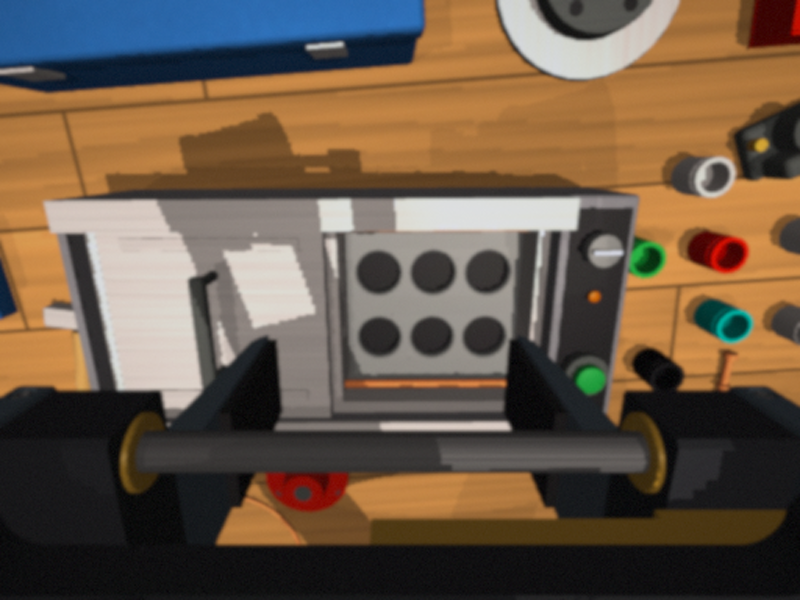

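The picture shows the hatch parked on the deck with its handle at (205,335). The six bores are at (378,272), (433,271), (487,271), (379,336), (431,336) and (483,336). I'm fitting the washer pose to them.

Run:
```python
from h import *
f=pickle.load(open("w3.pkl","rb"));H=hsv(f)
m=np.zeros((384,512),np.uint8);sl=(slice(155,236),slice(222,330));m[sl]=H[sl][...,2]<85
k,l,st,c=cv2.connectedComponentsWithStats(m)
pts=[]
for i in range(1,k):
    if 300<st[i,4]<1200:
        ct=cv2.findContours((l==i).astype(np.uint8),cv2.RETR_EXTERNAL,cv2.CHAIN_APPROX_NONE)[0][0]
        q=onplane(f,ct.reshape(-1,2),80)[:,:2]
        e=cv2.fitEllipse(q.astype(np.float32));print(st[i],e);pts.append(e[0])
pts=np.array(pts)
loc=np.array([(x,y) for x in(-38,38) for y in(-60,0,60)],float)
y0=np.radians(-4);R0=np.array([[np.cos(y0),-np.sin(y0)],[np.sin(y0),np.cos(y0)]])
g=loc@R0.T+[553,87];D=np.linalg.norm(g[:,None]-pts[None],axis=2);j=D.argmin(1);B=pts[j]
a=loc-loc.mean(0);b=B-B.mean(0);th=np.arctan2((a[:,0]*b[:,1]-a[:,1]*b[:,0]).sum(),(a*b).sum())
R=np.array([[np.cos(th),-np.sin(th)],[np.sin(th),np.cos(th)]]);t=B.mean(0)-R@loc.mean(0)
print("washer",t,np.degrees(th));print("res",(B-(loc@R.T+t)).round(1).tolist())
print((loc@R.T+t).round(1).tolist())
for n in("scene","side"):pass
```

```text
[229 161  27  27 572] ((594.8822021484375, 144.14306640625), (45.284324645996094, 45.45973587036133), 143.8208770751953)
[264 161  27  27 569] ((590.9030151367188, 84.3268051147461), (44.916656494140625, 45.45811462402344), 16.810745239257812)
[299 161  27  26 561] ((586.8878784179688, 24.808794021606445), (44.305686950683594, 45.40290832519531), 24.394535064697266)
[230 203  26  25 502] ((519.18359375, 149.26873779296875), (45.15717315673828, 45.30377960205078), 15.059771537780762)
[263 203  27  25 503] ((515.3814086914062, 89.59236907958984), (44.87294387817383, 45.688777923583984), 20.755573272705078)
[297 203  26  24 495] ((511.51806640625, 29.791114807128906), (44.31150436401367, 45.40609359741211), 13.21187686920166)
washer [553.12602743  86.9884812 ] -3.800424114590086
res [[0.3, 0.2], [0.2, 0.1], [-0.0, -0.1], [-0.2, 0.2], [-0.1, -0.1], [-0.1, -0.2]]
[[511.2, 29.6], [515.2, 89.5], [519.2, 149.4], [587.1, 24.6], [591.0, 84.5], [595.0, 144.3]]
```

Call:
send_rows --pt "-0.06 -0.6 0 0 0 1 1" --pt "-0.06 -0.6 0 0 0 1 1" --pt "-0.06 -0.6 0 0 0 1 1" --pt "-0.06 -0.6 0 0 0 1 1" --pt "-0.06 -0.6 0 0 0 1 1" --pt "-0.06 -0.6 0 0 0 1 1"

```text
time_s: 9.18
ee_pos: [600.3, -176.0, 406.8]
ee_rot: [-180.0, 0.0, 56.1]
force: [0.3, 0.8, 0.0]
gripper_width: 91.2
gripper_force: 0.0
```

Call:
send_rows --pt "-0.08 -0.49 -0.2 0 0 0.503 1" --pt "-0.08 -0.49 -0.2 0 0 0.503 1" --pt "-0.08 -0.49 -0.2 0 0 0.503 1" --pt "-0.08 -0.49 -0.2 0 0 0.503 1" --pt "-0.08 -0.49 -0.2 0 0 0.503 1" --pt "-0.08 -0.49 -0.2 0 0 0.503 1"

```text
time_s: 9.93
ee_pos: [561.1, -418.2, 306.5]
ee_rot: [-179.9, -0.1, 86.1]
force: [0.1, 0.2, -0.1]
gripper_width: 91.1
gripper_force: 0.0
```

```bash
cat > cups.py <<'E'
from h import *
def cups(f):
    P=cloud(f);Z=P[...,2];H=hsv(f)
    m=((Z>40)&(Z<56)).astype(np.uint8)
    k,l,st,c=cv2.connectedComponentsWithStats(m);out=[]
    for i in range(1,k):
        if st[i,4]<60: continue
        ct=cv2.findContours((l==i).astype(np.uint8),cv2.RETR_EXTERNAL,cv2.CHAIN_APPROX_NONE)[0][0]
        q=onplane(f,ct.reshape(-1,2),48)[:,:2]
        if np.ptp(q,axis=0).max()>75: continue
        c,r=cv2.minEnclosingCircle(q.astype(np.float32))
        out.append((np.round(c,1),round(r,1),np.median(H[l==i],axis=0),st[i,:2]))
    return out
E
python3 - <<'E'
from cups import *
f=grab("wrist");pickle.dump(f,open("w4.pkl","wb"))
print(env.state()["ee_pos"],env.state()["ee_rot"])
for o in cups(f): print(o)
cv2.imwrite("pics/w4.png",cv2.resize(f["pixels"][:,:,::-1],(800,600),interpolation=cv2.INTER_CUBIC))
E
```

```text
[ 561.54788792 -417.35120663  307.78786967] [ 1.79957882e+02 -5.51872916e-02  8.61911492e+01]
(array([ 425.3, -206.4]), 22.2, array([60., 32., 26.]), array([114,   0], dtype=int32))
(array([ 666.8, -232.5]), 22.1, array([ 11.,  24., 133.]), array([307,   0], dtype=int32))
(array([ 300.3, -238. ]), 28.4, array([ 23., 255., 190.]), array([19, 14], dtype=int32))
(array([ 577.8, -260.8]), 21.9, array([  1., 230., 160.]), array([239,  22], dtype=int32))
(array([ 488.5, -279.6]), 21.9, array([ 87., 255., 169.]), array([173,  44], dtype=int32))
(array([ 711.2, -329.7]), 28.0, array([24., 18., 72.]), array([341,  69], dtype=int32))
(array([ 875.2, -332.1]), 8.8, array([ 11., 183., 176.]), array([473,  76], dtype=int32))
(array([ 584.9, -373.3]), 21.8, array([115.,  13., 192.]), array([251, 113], dtype=int32))
(array([ 472.1, -382.3]), 21.9, array([108.,  11., 198.]), array([172, 125], dtype=int32))
(array([ 847.1, -440.7]), 10.9, array([ 12., 176., 183.]), array([440, 159], dtype=int32))
(array([ 890.2, -458.6]), 10.4, array([ 11., 181., 192.]), array([468, 166], dtype=int32))
(array([ 601.3, -708.8]), 19.2, array([ 70., 127.,  35.]), array([279, 315], dtype=int32))
```

View pics/w4.png

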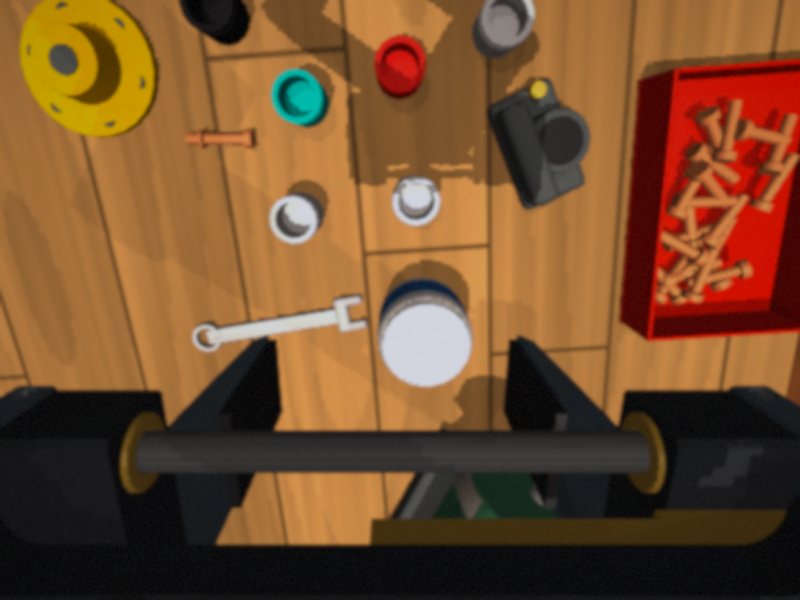

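The picture shows grey pistons at (416,200), (296,218) and (505,25). Turquoise (300,97), red (400,66) and black (215,15) are left alone. I'm going to piston A.

Call:
send_rows --pt "0.048 0.09 -0.374 0 0 0 1" --pt "0.048 0.09 -0.374 0 0 0 1" --pt "0.048 0.09 -0.374 0 0 0 1" --pt "0.048 0.09 -0.374 0 0 0 1" --pt "0.048 0.09 -0.374 0 0 0 1" --pt "0.048 0.09 -0.374 0 0 0 1"

```text
time_s: 10.72
ee_pos: [586.4, -375.3, 124.5]
ee_rot: [179.7, 0.2, 86.1]
force: [-0.2, -0.9, 0.2]
gripper_width: 91.1
gripper_force: 0.0
```

Call:
send_rows --pt "0 0 0 0 0 0 1" --pt "0 0 0 0 0 0 1"

```text
time_s: 10.98
ee_pos: [584.7, -374.7, 121.8]
ee_rot: [179.9, 0.1, 86.1]
force: [0.0, 0.3, -0.1]
gripper_width: 90.8
gripper_force: 0.0
```

Call:
send_rows --pt "0 0.003 -0.1 0 0 0 1" --pt "0 0.003 -0.199 0 0 0 1" --pt "0 0.003 -0.199 0 0 0 1" --pt "0 0.003 -0.199 0 0 0 1" --pt "0 0.003 -0.199 0 0 0 -1" --pt "0 0.003 -0.199 0 0 0 -1" --pt "0 0.003 -0.199 0 0 0 -1" --pt "0 0.003 -0.199 0 0 0 -1" --pt "0 0.003 -0.199 0 0 0 -1" --pt "0 0.003 -0.199 0 0 0 -1" --pt "0 0.003 -0.199 0 0 0 -1" --squeeze 45

```text
time_s: 12.35
ee_pos: [584.7, -372.5, 21.0]
ee_rot: [180.0, 0.0, 86.1]
force: [0.3, 0.3, 0.8]
gripper_width: 43.2
gripper_force: 45.0
```

Call:
send_rows --pt "0 0 0.1 0 0 0 -1" --pt "0 0 0.2 0 0 0 -1" --pt "0 0 0.3 0 0 0 -1" --pt "0 0 0.4 0 0 0 -1" --pt "0 0.08 0.44 0 0 0 -1" --pt "0.005 0.18 0.44 0 0 0 -1" --pt "0.005 0.28 0.44 0 0 0 -1" --pt "0.005 0.38 0.44 0 0 0 -1" --pt "0.005 0.48 0.44 0 0 0 -1" --pt "0.005 0.58 0.44 0 0 0 -1" --pt "0.005 0.68 0.44 0 0 0 -1" --pt "0.005 0.76 0.44 0 0 0 -1" --pt "0.005 0.796 0.44 0 0 0 -1" --pt "0.005 0.796 0.44 0 0 0 -1" --pt "0.005 0.796 0.44 0 0 0 -1"

```text
time_s: 14.22
ee_pos: [586.9, 24.3, 240.6]
ee_rot: [-180.0, 0.1, 86.1]
force: [0.3, -0.2, -3.6]
gripper_width: 43.3
gripper_force: 45.0
```

Call:
send_rows --pt "0 0.001 -0.1 0 0 0 -1" --pt "0 0.001 -0.2 0 0 0 -1" --pt "0 0.001 -0.265 0 0 0 -1" --pt "0 0.001 -0.265 0 0 0 -1" --pt "0 0.001 -0.265 0 0 0 -1"

```text
time_s: 14.85
ee_pos: [588.4, 25.2, 110.0]
ee_rot: [179.8, -0.0, 86.0]
force: [-0.7, -0.7, -3.1]
gripper_width: 43.3
gripper_force: 45.0
```

Call:
send_rows --pt "0 0 -0.01 0 0 0 -1" --pt "0 0 -0.02 0 0 0 -1" --pt "0 0 -0.03 0 0 0 -1" --pt "0 0 -0.036 0 0 0 -1" --pt "0 0 -0.036 0 0 0 -1"

```text
time_s: 15.48
ee_pos: [586.8, 26.0, 90.1]
ee_rot: [-180.0, 0.0, 86.1]
force: [0.8, -0.4, -4.0]
gripper_width: 43.2
gripper_force: 45.0
```

Call:
send_rows --pt "0 0 -0.005 0 0 0 -1" --pt "0 0 -0.005 0 0 0 -1" --pt "0 0 -0.005 0 0 0 0.32" --pt "0 0 -0.005 0 0 0 0.32" --pt "0 0 -0.005 0 0 0 0.32" --pt "0 0 0.08 0 0 0 0.32" --pt "0 0 0.18 0 0 0 0.32" --pt "0 0 0.3 0 0 0 0.32" --pt "0 0 0.3 0 0 0 0.32"

```text
time_s: 16.6
ee_pos: [589.9, 26.1, 246.5]
ee_rot: [179.3, -0.1, 86.1]
force: [-0.1, 0.4, -1.6]
gripper_width: 60.2
gripper_force: 0.0
```

```bash
cat > where.py <<'E'
from cups import *
s=env.state();print(s["time_s"],s["ee_pos"].round(1),s["ee_rot"].round(1))
print("commanded-ish; targets dx,dy:")
E
python3 - <<'E'
from cups import *
s=env.state();print(s["ee_pos"].round(1))
for n in("scene","side"):
    f=grab(n)
    for o in cups(f):
        if o[2][1]<80 and o[1]>15: print(n,o)
E
```

```text
[589.9  26.1 246.5]
scene (array([ 670.5, -226.9]), 24.8, array([ 13. ,  28. , 232.5]), array([166, 205], dtype=int32))
side (array([ 663.1, -234.3]), 25.3, array([ 14. ,  28. , 215.5]), array([349, 234], dtype=int32))
side (array([ 468.4, -387. ]), 23.9, array([ 15.,  24., 225.]), array([335, 299], dtype=int32))
```

Call:
send_rows --pt "0.08 -0.12 0 0 0 0 1" --pt "0.16 -0.24 0 0 0 0 1" --pt "0.16 -0.36 0 0 0 0 1" --pt "0.16 -0.48 0 0 0 0 1" --pt "0.16 -0.575 -0.08 0 0 0 1" --pt "0.16 -0.575 -0.08 0 0 0 1" --pt "0.16 -0.575 -0.08 0 0 0 1" --pt "0.16 -0.575 -0.08 0 0 0 1"

```text
time_s: 17.7
ee_pos: [667.5, -259.9, 201.1]
ee_rot: [180.0, -0.0, 86.2]
force: [-0.4, -0.3, 0.3]
gripper_width: 91.1
gripper_force: 0.0
```

Run:
```python
from cups import *
s=env.state();print(s["ee_pos"].round(1),s["ee_rot"].round(1))
for o in cups(grab("wrist")): print(o)
```

```text
[ 667.5 -259.9  201.1] [180.   -0.   86.2]
(array([ 579.2, -166.2]), 22.0, array([ 66., 196., 167.]), array([138,  74], dtype=int32))
(array([ 426.9, -204.9]), 23.0, array([105.,  43.,  21.]), array([  3, 123], dtype=int32))
(array([ 667.1, -231.3]), 21.9, array([ 14.,  15., 166.]), array([229, 134], dtype=int32))
(array([ 578.3, -260. ]), 22.3, array([  2., 222., 219.]), array([152, 165], dtype=int32))
(array([ 490.1, -279.1]), 22.8, array([ 87., 255., 157.]), array([ 78, 186], dtype=int32))
(array([ 873. , -327.3]), 8.7, array([ 11., 181., 174.]), array([423, 216], dtype=int32))
```

Call:
send_rows --pt "0 0.056 -0.05 0 0 0 0.76" --pt "0 0.056 -0.15 0 0 0 0.76" --pt "0 0.056 -0.25 0 0 0 0.76" --pt "0 0.056 -0.33 0 0 0 0.76" --pt "0 0.056 -0.36 0 0 0 0.76" --pt "0 0.056 -0.36 0 0 0 0.76" --pt "0 0.056 -0.36 0 0 0 -1" --pt "0 0.056 -0.36 0 0 0 -1" --pt "0 0.056 -0.36 0 0 0 -1" --pt "0 0.056 -0.36 0 0 0 -1" --pt "0 0.056 -0.36 0 0 0 -1" --pt "0 0.056 -0.36 0 0 0 -1" --squeeze 45

```text
time_s: 19.25
ee_pos: [667.2, -233.7, 21.0]
ee_rot: [180.0, 0.0, 86.1]
force: [-1.0, 0.9, 4.6]
gripper_width: 43.1
gripper_force: 45.0
```

Call:
send_rows --pt "0 0 0.1 0 0 0 -1" --pt "0 0 0.2 0 0 0 -1" --pt "0 0 0.3 0 0 0 -1" --pt "0 0 0.4 0 0 0 -1" --pt "-0.02 0.08 0.44 0 0 0 -1" --pt "-0.04 0.18 0.44 0 0 0 -1" --pt "-0.06 0.28 0.44 0 0 0 -1" --pt "-0.08 0.38 0.44 0 0 0 -1" --pt "-0.1 0.48 0.44 0 0 0 -1" --pt "-0.12 0.58 0.44 0 0 0 -1" --pt "-0.144 0.68 0.44 0 0 0 -1" --pt "-0.144 0.752 0.44 0 0 0 -1" --pt "-0.144 0.752 0.44 0 0 0 -1" --pt "-0.144 0.752 0.44 0 0 0 -1" --pt "-0.144 0.752 0.44 0 0 0 -1"

```text
time_s: 21.12
ee_pos: [595.0, 141.4, 240.0]
ee_rot: [-180.0, 0.0, 86.0]
force: [-0.1, 0.4, -1.9]
gripper_width: 43.2
gripper_force: 45.0
```

Call:
send_rows --pt "0 0.002 -0.1 0 0 0 -1" --pt "0 0.002 -0.2 0 0 0 -1" --pt "0 0.002 -0.265 0 0 0 -1" --pt "0 0.002 -0.265 0 0 0 -1" --pt "0 0.002 -0.275 0 0 0 -1" --pt "0 0.002 -0.285 0 0 0 -1" --pt "0 0.002 -0.295 0 0 0 -1" --pt "0 0.002 -0.3 0 0 0 -1" --pt "0 0.002 -0.3 0 0 0 -1"

```text
time_s: 22.25
ee_pos: [596.6, 143.4, 99.5]
ee_rot: [179.5, -0.1, 86.1]
force: [-12.2, -4.8, 34.6]
gripper_width: 43.7
gripper_force: 45.0
```

Call:
send_rows --pt "0 0 0.03 0 0 0 -1" --pt "0 0 0.04 0 0 0 -1" --pt "0 0 0.04 0 0 0 -1"

```text
time_s: 22.62
ee_pos: [595.2, 143.6, 110.4]
ee_rot: [180.0, -0.0, 86.1]
force: [-0.2, -0.3, -3.2]
gripper_width: 43.3
gripper_force: 45.0
```

Run:
```python
from h import *
f=grab("wrist");s=env.state();print(s["ee_pos"].round(1),s["ee_rot"].round(1),s["force"].round(1),s["gripper_width"])
a=f["pixels"][:,:,::-1];pickle.dump(f,open("w5.pkl","wb"))
g=grab("side")["pixels"][:,:,::-1];b=cv2.resize(g[60:260,180:400],(660,600))
cv2.imwrite("pics/w5.png",cv2.resize(a[100:320,110:400],(790,600),interpolation=cv2.INTER_CUBIC));cv2.imwrite("pics/s5.png",b)
```

```text
[594.8 143.5 109.8] [-179.9    0.    86.1] [ 1.2  0.1 -3.2] 43.32431960400422
```

View pics/w5.png

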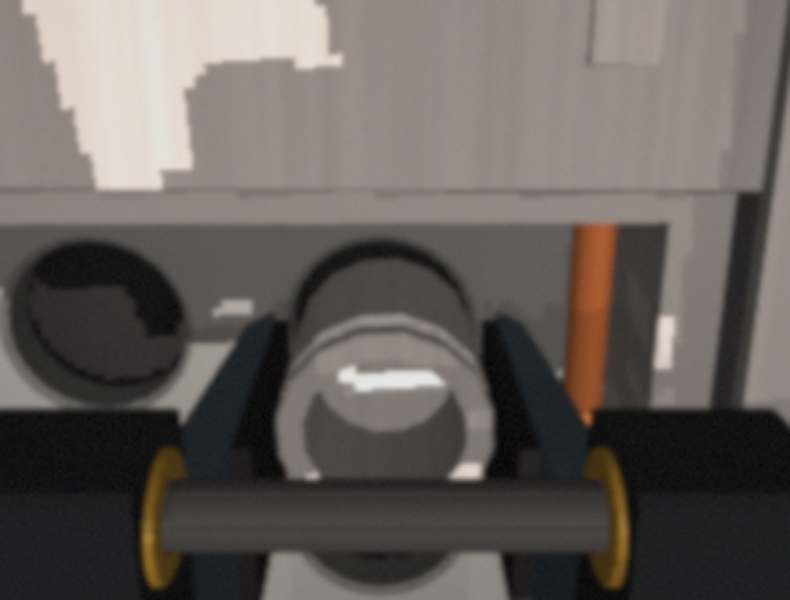

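The crop shows the piston held level over the bore; the bore rim shows at the top (385,245) and the piston mouth's far edge is at (385,312). I'll compute the piston's real offset.

Run:
```python
from h import *
f=pickle.load(open("w5.pkl","rb"))
def px(x,y): return [110+x*290/790,100+y*220/600]
z=109.8-21+48
q=onplane(f,[px(385,312),px(275,420),px(493,420)],z);print(q.round(1))
q=onplane(f,[px(385,240),px(285,300),px(485,300)],80);print("bore rim",q.round(1))
q=onplane(f,[px(95,240),px(10,315),px(187,330),px(100,405)],80);print("bore2 rim",q.round(1))
```

```text
[[597.4 170.7 136.8]
 [574.  149.3 136.8]
 [617.2 146.3 136.8]]
bore rim [[597.4 168.4  80. ]
 [569.9 153.7  80. ]
 [622.6 150.1  80. ]]
bore2 rim [[522.8 173.5  80. ]
 [496.7 154.5  80. ]
 [542.9 147.   80. ]
 [516.  126.6  80. ]]
```

Call:
send_rows --pt "0 -0.008 0 0 0 0 -1" --pt "0 -0.008 -0.01 0 0 0 -1" --pt "0 -0.008 -0.02 0 0 0 -1" --pt "0 -0.008 -0.028 0 0 0 -1" --pt "0 -0.008 -0.028 0 0 0 -1"

```text
time_s: 23.35
ee_pos: [595.2, 140.3, 99.8]
ee_rot: [179.9, -0.1, 86.1]
force: [-6.6, 0.1, 15.6]
gripper_width: 43.4
gripper_force: 45.0
```

Call:
send_rows --pt "0 0 0.006 0 0 0 -1" --pt "-0.004 0 0.006 0 0 0 -1" --pt "-0.004 0 0 0 0 0 -1" --pt "-0.004 0 -0.004 0 0 0 -1" --pt "-0.004 0 -0.004 0 0 0 -1"

```text
time_s: 23.98
ee_pos: [594.7, 141.0, 98.7]
ee_rot: [179.7, -0.2, 86.1]
force: [-3.5, 3.6, 20.4]
gripper_width: 43.1
gripper_force: 45.0
```

Run:
```python
from h import *
f=grab("wrist");s=env.state();print(s["ee_pos"].round(1),s["ee_rot"].round(1),s["force"].round(1),s["torque"].round(2))
a=f["pixels"][:,:,::-1];pickle.dump(f,open("w6.pkl","wb"))
cv2.imwrite("pics/w6.png",cv2.resize(a[160:320,170:330],(600,600),interpolation=cv2.INTER_CUBIC))
```

```text
[594.8 141.   98.7] [179.7  -0.2  86.1] [-3.9  2.7 20.1] [0.29 0.66 0.02]
```

View pics/w6.png

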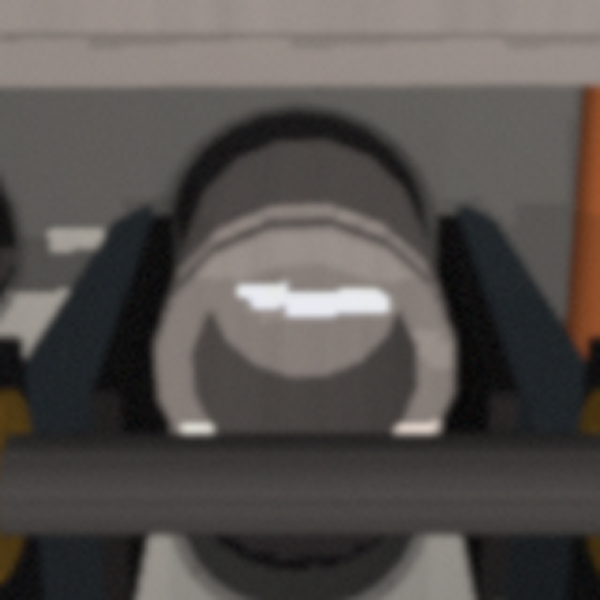

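The crop shows the bore rim's far edge at row 108 and the piston's underside edge at row 138. It is centred in x (307 against 306) but looks a few mm short in y.

Run:
```python
from h import *
f=pickle.load(open("w6.pkl","rb"))
def px(x,y): return [170+x/3.75,160+y/3.75]
print("rim",onplane(f,[px(305,106),px(175,215),px(437,215)],80).round(1))
for z in (74,77.7): print("pist bottom",z,onplane(f,[px(305,138),px(192,220),px(425,220)],z).round(1))
for z in (119,122,126): print("pist top",z,onplane(f,[px(305,202),px(155,360),px(458,360)],z).round(1))
print("near rim",onplane(f,[px(300,603)],80))
```

```text
rim [[597.3 169.1  80. ]
 [572.3 150.1  80. ]
 [619.9 146.7  80. ]]
pist bottom 74 [[596.8 161.2  74. ]
 [574.5 146.6  74. ]
 [618.2 143.5  74. ]]
pist bottom 77.7 [[596.8 162.4  77.7]
 [575.  148.   77.7]
 [617.9 145.   77.7]]
pist top 119 [[596.7 166.  119. ]
 [572.5 142.2 119. ]
 [618.  138.9 119. ]]
pist top 122 [[596.8 167.2 122. ]
 [573.  143.9 122. ]
 [617.7 140.6 122. ]]
pist top 126 [[596.9 168.7 126. ]
 [573.7 146.  126. ]
 [617.2 142.9 126. ]]
near rim [[589.06181257  63.6525539   80.        ]]
```

The piston is tilted about 7° in the grip (top towards +y). I'll lift, tilt the tool to right it, and retry.

Call:
send_rows --pt "0 0 0.03 0 0 0 -1" --pt "0.003 0.005 0.036 0.11 -0.007 0 -1" --pt "0.003 0.005 0.036 0.11 -0.007 0 -1" --pt "0.003 0.005 0.036 0.11 -0.007 0 -1"

```text
time_s: 24.52
ee_pos: [593.9, 141.7, 111.6]
ee_rot: [-179.9, -6.5, 86.1]
force: [-0.6, -0.4, -3.5]
gripper_width: 43.2
gripper_force: 45.0
```

Run:
```python
from h import *
f=grab("wrist");s=env.state();print(s["ee_pos"].round(1),s["ee_rot"].round(1),s["force"].round(1),s["torque"].round(2))
a=f["pixels"][:,:,::-1];pickle.dump(f,open("w7.pkl","wb"))
cv2.imwrite("pics/w7.png",cv2.resize(a[160:320,170:330],(600,600),interpolation=cv2.INTER_CUBIC))
```

```text
[594.  142.1 111.7] [-179.9   -6.5   86.1] [-0.1 -0.1 -3.5] [-0.1   0.06  0.  ]
```

View pics/w7.png

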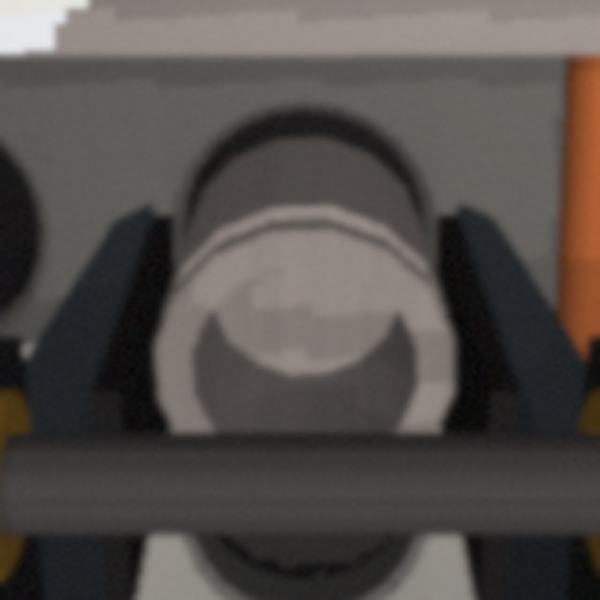

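The piston is unchanged in the tool frame (rim row 203, bottom row 138), and the bore rim is at row 106. I'll compute its world pose.

Run:
```python
from h import *
f=pickle.load(open("w7.pkl","rb"))
def px(x,y): return [170+x/3.75,160+y/3.75]
print("rim",onplane(f,[px(308,104),px(188,205),px(430,205)],80).round(1))
for z in (88,90.7): print("pist bottom",z,onplane(f,[px(305,138),px(192,220),px(425,220)],z).round(1))
for z in (136,138.7): print("pist top",z,onplane(f,[px(305,203),px(155,360),px(458,360)],z).round(1))
```

```text
rim [[596.9 169.1  80. ]
 [572.2 150.8  80. ]
 [619.2 147.6  80. ]]
pist bottom 88 [[595.9 164.2  88. ]
 [573.7 150.   88. ]
 [617.3 147.   88. ]]
pist bottom 90.7 [[596.  164.7  90.7]
 [574.  150.7  90.7]
 [617.1 147.8  90.7]]
pist top 136 [[596.  164.5 136. ]
 [572.4 142.3 136. ]
 [616.7 139.2 136. ]]
pist top 138.7 [[596.  165.2 138.7]
 [572.8 143.4 138.7]
 [616.4 140.4 138.7]]
```

Call:
send_rows --pt "0.0015 0.004 0 0 0 0 -1" --pt "0.0015 0.004 -0.015 0 0 0 -1" --pt "0.0015 0.004 -0.025 0 0 0 -1" --pt "0.0015 0.004 -0.035 0 0 0 -1" --pt "0.0015 0.004 -0.04 0 0 0 -1" --pt "0.0015 0.004 -0.04 0 0 0 -1"

```text
time_s: 25.32
ee_pos: [594.6, 143.6, 91.7]
ee_rot: [-179.9, -6.6, 86.1]
force: [-1.0, -2.3, -3.9]
gripper_width: 42.9
gripper_force: 45.0
```

Call:
send_rows --pt "0 0 0 0 0 0 0.32" --pt "0 0 0 0 0 0 0.32" --pt "0 0 0 0 0 0 0.32" --pt "0 0 0.06 0 0 0 0.32" --pt "0 0 0.16 0 0 0 0.32" --pt "0 0 0.3 -0.11 0.007 0 0.32" --pt "0 0 0.3 -0.11 0.007 0 0.32" --pt "0 0 0.3 -0.11 0.007 0 0.32"

```text
time_s: 26.32
ee_pos: [595.2, 144.3, 242.8]
ee_rot: [179.9, -0.0, 86.1]
force: [-0.7, -0.4, -1.2]
gripper_width: 60.1
gripper_force: 0.0
```

Call:
send_rows --pt "-0.06 -0.2 0 0 0 0 0.76" --pt "-0.12 -0.4 0 0 0 0 0.76" --pt "-0.18 -0.6 0 0 0 0 0.76" --pt "-0.245 -0.8 0 0 0 0 0.76" --pt "-0.245 -1 0 0 0 0 0.76" --pt "-0.245 -1 -0.04 0 0 0 0.76" --pt "-0.245 -1 -0.08 0 0 0 0.76" --pt "-0.245 -1 -0.08 0 0 0 0.76" --pt "-0.245 -1 -0.08 0 0 0 0.76"

```text
time_s: 27.45
ee_pos: [470.0, -358.3, 198.7]
ee_rot: [-179.7, -0.2, 85.8]
force: [-0.0, 0.3, 0.8]
gripper_width: 80.3
gripper_force: 0.0
```

Call:
send_rows --pt "0 -0.12 0 0 0 0 0.76" --pt "0 -0.12 0 0 0 0 0.76" --pt "0 -0.12 0 0 0 0 0.76"

```text
time_s: 27.82
ee_pos: [472.3, -414.8, 201.2]
ee_rot: [-179.9, -0.2, 86.1]
force: [-0.5, 0.1, 0.4]
gripper_width: 80.4
gripper_force: 0.0
```

Run:
```python
from cups import *
s=env.state();print(s["ee_pos"].round(1),s["ee_rot"].round(1))
for o in cups(grab("wrist")): print(o)
```

```text
[ 472.3 -414.8  201.2] [-179.9   -0.2   86.1]
(array([ 299.3, -238.8]), 28.0, array([ 22., 255., 184.]), array([29,  0], dtype=int32))
(array([ 577. , -261.3]), 22.4, array([  1., 239., 140.]), array([326,   0], dtype=int32))
(array([ 488.3, -279.7]), 21.8, array([ 87., 255., 113.]), array([236,  21], dtype=int32))
(array([ 710.3, -307.7]), 16.7, array([24., 18., 69.]), array([464,  55], dtype=int32))
(array([ 735.9, -318.9]), 13.3, array([17., 27., 75.]), array([499,  58], dtype=int32))
(array([ 471.6, -382.5]), 21.8, array([ 12.,  23., 134.]), array([229, 130], dtype=int32))
(array([ 585. , -464.7]), 30.8, array([106., 184.,  50.]), array([324, 204], dtype=int32))
```

Call:
send_rows --pt "0 0.064 -0.05 0 0 0 0.76" --pt "0 0.064 -0.15 0 0 0 0.76" --pt "0 0.064 -0.2 0 0 0 0.76" --pt "0 0.064 -0.2 0 0 0 0.76" --pt "0 0.064 -0.2 0 0 0 0.76"

```text
time_s: 28.5
ee_pos: [473.7, -383.8, 103.9]
ee_rot: [179.9, 0.1, 86.2]
force: [-0.6, -0.1, 0.4]
gripper_width: 80.5
gripper_force: 0.0
```

Call:
send_rows --pt "-0.001 0.002 -0.05 0 0 0 0.76" --pt "-0.001 0.002 -0.13 0 0 0 0.76" --pt "-0.001 0.002 -0.16 0 0 0 0.76" --pt "-0.001 0.002 -0.16 0 0 0 0.76" --pt "-0.001 0.002 -0.16 0 0 0 0.76"

```text
time_s: 29.12
ee_pos: [473.4, -383.9, 24.2]
ee_rot: [179.8, 0.1, 86.1]
force: [-0.2, -0.1, -0.7]
gripper_width: 80.5
gripper_force: 0.0
```

Call:
send_rows --pt "0 0 0 0 0 0 0.76" --pt "0 0 0 0 0 0 0.76"

```text
time_s: 29.38
ee_pos: [472.7, -383.3, 23.3]
ee_rot: [179.9, 0.1, 86.1]
force: [-0.5, 0.6, -0.4]
gripper_width: 80.6
gripper_force: 0.0
```

Call:
send_rows --pt "-0.001 0.002 -0.002 0 0 0 0.5" --pt "-0.001 0.002 -0.002 0 0 0 -1" --pt "-0.001 0.002 -0.002 0 0 0 -1" --pt "-0.001 0.002 -0.002 0 0 0 -1" --pt "-0.001 0.002 -0.002 0 0 0 -1" --pt "-0.001 0.002 -0.002 0 0 0 -1" --pt "-0.001 0.002 -0.002 0 0 0 -1" --squeeze 50

```text
time_s: 30.25
ee_pos: [471.8, -382.0, 21.4]
ee_rot: [180.0, -0.0, 86.1]
force: [0.5, -0.4, -0.5]
gripper_width: 42.9
gripper_force: 50.0
```

Call:
send_rows --pt "0 0 0.1 0 0 0 -1" --pt "0 0 0.2 0 0 0 -1" --pt "0 0 0.3 0 0 0 -1" --pt "0 0 0.4 0 0 0 -1" --pt "0.01 0.08 0.44 0 0 0 -1" --pt "0.02 0.18 0.44 0 0 0 -1" --pt "0.03 0.28 0.44 0 0 0 -1" --pt "0.04 0.38 0.44 0 0 0 -1" --pt "0.05 0.48 0.44 0 0 0 -1" --pt "0.06 0.58 0.44 0 0 0 -1" --pt "0.07 0.68 0.44 0 0 0 -1" --pt "0.08 0.78 0.44 0 0 0 -1" --pt "0.087 0.88 0.44 0 0 0 -1" --pt "0.087 0.944 0.44 0 0 0 -1" --pt "0.087 0.944 0.44 0 0 0 -1" --pt "0.087 0.944 0.44 0 0 0 -1" --pt "0.087 0.944 0.44 0 0 0 -1"

```text
time_s: 32.38
ee_pos: [515.0, 89.1, 241.2]
ee_rot: [-180.0, 0.0, 86.0]
force: [-0.7, -0.8, -5.0]
gripper_width: 43.2
gripper_force: 50.0
```

Run:
```python
from h import *
f=grab("wrist");s=env.state();print(s["ee_pos"].round(1),s["ee_rot"].round(1),s["force"].round(1))
a=f["pixels"][:,:,::-1];pickle.dump(f,open("w8.pkl","wb"))
cv2.imwrite("pics/w8.png",cv2.resize(a[100:320,110:400],(790,600),interpolation=cv2.INTER_CUBIC))
```

```text
[515.1  89.1 241.3] [-180.    0.   86.] [ 0.1 -0.4 -4.2]
```

View pics/w8.png

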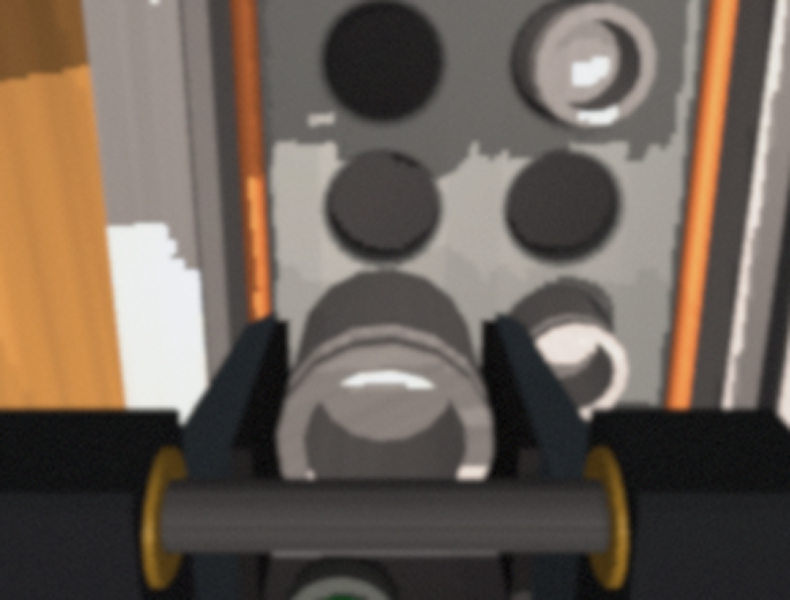

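The picture shows pistons standing in bores 5 (590,65) and 3 (575,365), with the held one over bore 1 (383,205). I'm checking its tilt in the grip.

Run:
```python
from h import *
f=pickle.load(open("w8.pkl","rb"))
def px(x,y): return [110+x*290/790,100+y*220/600]
print("top",onplane(f,[px(385,326),px(277,435),px(494,435)],241.2-21.4+48).round(1))
print("bot",onplane(f,[px(385,269),px(300,340),px(475,340)],241.2-21.4).round(1))
print("bore1",onplane(f,[px(384,150),px(384,263),px(326,207),px(441,207)],80).round(1))
```

```text
top [[517.2 113.5 267.8]
 [494.   91.6 267.8]
 [537.2  88.6 267.8]]
bot [[516.9 109.  219.8]
 [493.9  91.4 219.8]
 [538.6  88.2 219.8]]
bore1 [[517.2 114.   80. ]
 [513.8  65.3  80. ]
 [491.1  91.7  80. ]
 [539.4  88.3  80. ]]
```

Call:
send_rows --pt "0 0.001 -0.1 0.05 -0.003 0 -1" --pt "0 0.001 -0.2 0.05 -0.003 0 -1" --pt "0 0.001 -0.262 0.05 -0.003 0 -1" --pt "0 0.001 -0.262 0.05 -0.003 0 -1" --pt "0 0.001 -0.262 0.05 -0.003 0 -1" --pt "0 0.001 -0.275 0.05 -0.003 0 -1" --pt "0 0.001 -0.283 0.05 -0.003 0 -1" --pt "0 0.001 -0.291 0.05 -0.003 0 -1" --pt "0 0.001 -0.299 0.05 -0.003 0 -1" --pt "0 0.001 -0.299 0.05 -0.003 0 -1"

```text
time_s: 33.67
ee_pos: [515.0, 90.5, 91.6]
ee_rot: [-179.9, -3.0, 86.1]
force: [-0.2, 0.2, -3.7]
gripper_width: 43.1
gripper_force: 50.0
```

Piston B is inside the bore with no contact force. I'm releasing, retreating, then viewing the rack while turning back towards the handle.

Call:
send_rows --pt "0 0 -0.003 0 0 0 -1" --pt "0 0 -0.003 0 0 0 0.32" --pt "0 0 -0.003 0 0 0 0.32" --pt "0 0 -0.003 0 0 0 0.32" --pt "0 0 0.06 0 0 0 0.32" --pt "0 0 0.16 0 0 0 0.32" --pt "0 0 0.3 -0.05 0.003 0 0.32" --pt "0.1 0 0.5 -0.05 0.003 0 0.5" --pt "0.2 0.1 0.62 -0.05 0.003 0 1" --pt "0.2 0.1 0.62 -0.05 0.003 0 1" --pt "0.2 0.1 0.62 -0.05 0.003 0 1"

```text
time_s: 35.05
ee_pos: [617.4, 141.9, 405.1]
ee_rot: [179.6, -0.1, 86.2]
force: [-0.2, -0.4, -0.2]
gripper_width: 91.1
gripper_force: 0.0
```

Call:
send_rows --pt "0.04 0 0 0 0 -1 1" --pt "0.04 0 0 0 0 -1 1" --pt "0.04 0 0 0 0 -1 1" --pt "0.04 0 0 0 0 -1 1" --pt "0.04 0 0 0 0 -1 1" --pt "0.04 0 0 0 0 -1 1" --pt "0.04 0 0 0 0 -1 1"

```text
time_s: 35.92
ee_pos: [635.3, 140.5, 402.1]
ee_rot: [180.0, -0.0, 26.2]
force: [-0.2, -1.0, -0.1]
gripper_width: 91.2
gripper_force: 0.0
```

Call:
send_rows --pt "0 0 0 0 0 -0.5 1" --pt "0 0 0 0 0 -0.5 1" --pt "0 0 0 0 0 -0.5 1" --pt "0 0 0 0 0 -0.5 1" --pt "0 0 0 0 0 -0.5 1"

```text
time_s: 36.55
ee_pos: [635.3, 140.5, 402.0]
ee_rot: [180.0, -0.0, -3.7]
force: [0.3, -0.3, -0.5]
gripper_width: 91.3
gripper_force: 0.0
```

Run:
```python
from h import *
f=grab("wrist");s=env.state();print(s["ee_pos"].round(1),s["ee_rot"].round(1))
a=f["pixels"][:,:,::-1];pickle.dump(f,open("w9.pkl","wb"))
cv2.imwrite("pics/w9.png",cv2.resize(a,(800,600),interpolation=cv2.INTER_CUBIC))
P=cloud(f);Z=P[...,2];m=((Z>108)&(Z<119)&(P[...,0]>460)&(P[...,0]<650)&(P[...,1]>-10)&(P[...,1]<185)).astype(np.uint8)
k,l,st,c=cv2.connectedComponentsWithStats(m)
for i in range(1,k):
    if st[i,4]>40:
        v,u=np.nonzero(l==i);q=onplane(f,np.c_[u,v],114)[:,:2];print(cv2.minEnclosingCircle(q.astype(np.float32)),np.percentile(Z[l==i],[10,50,90]).round(1))
```

```text
[635.2 140.5 402. ] [180.   -0.   -3.8]
((596.1987915039062, 146.00779724121094), 21.870412826538086) [111.9 113.5 114.6]
((588.6944580078125, 26.137149810791016), 22.05665397644043) [111.6 113.3 114.6]
((517.4371337890625, 91.43284606933594), 22.34731101989746) [110.9 113.2 114.3]
```

View pics/w9.png

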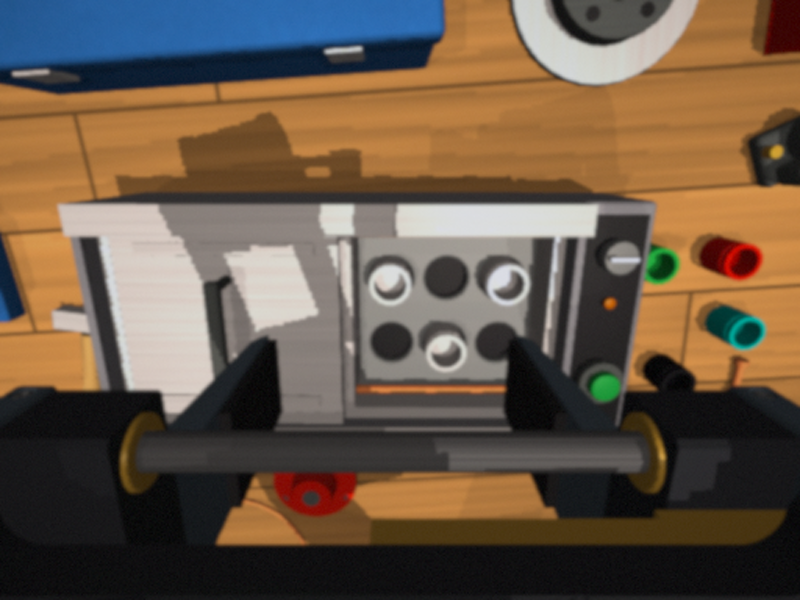

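All three pistons are home and level, with tops at z≈114. The picture shows them at (390,282), (507,282) and (446,350), and the handle at (217,330). I'm going back to the handle.

Call:
send_rows --pt "-0.065 0.16 -0.05 0 0 0 1" --pt "-0.13 0.33 -0.15 0 0 0 1" --pt "-0.13 0.33 -0.3 0 0 0 1" --pt "-0.13 0.33 -0.36 0 0 0 1" --pt "-0.13 0.33 -0.36 0 0 0 1" --pt "-0.13 0.33 -0.36 0 0 0 1" --pt "-0.13 0.33 -0.36 0 0 0 1" --pt "-0.13 0.33 -0.36 0 0 0 1"

```text
time_s: 37.6
ee_pos: [571.4, 305.4, 224.0]
ee_rot: [-179.9, -0.2, -3.9]
force: [-0.4, -0.1, 0.4]
gripper_width: 91.3
gripper_force: 0.0
```

Run:
```python
from h import *
f=grab("wrist");s=env.state();print(s["ee_pos"].round(1),s["ee_rot"].round(1))
P=cloud(f);H=hsv(f);m=((H[...,2]<95)&(P[...,2]>172)&(P[...,2]<192)).astype(np.uint8);m[260:]=0
k,l,st,c=cv2.connectedComponentsWithStats(m)
for i in range(1,k):
    if st[i,4]>100:
        v,u=np.nonzero(l==i);r=cv2.minAreaRect(np.c_[u,v].astype(np.float32));q=onplane(f,cv2.boxPoints(r),182);print(st[i],q.mean(0).round(1),q[:,:2].round(1).tolist(),np.median(P[l==i][:,2]))
```

```text
[571.2 305.3 223.7] [-179.9   -0.2   -3.9]
[ 242  144   19  116 2112] [580.6 304.1 182. ] [[626.8, 307.3], [625.9, 294.6], [534.2, 300.1], [535.2, 314.5]] 181.3752504046701
```

Call:
send_rows --pt "0 0 -0.06 0 0 0 1" --pt "0 0 -0.13 0 0 0 1" --pt "0 0 -0.13 0 0 0 1" --pt "0 0 -0.13 0 0 0 -1" --pt "0 0 -0.13 0 0 0 -1" --pt "0 0 -0.13 0 0 0 -1" --pt "0 0 -0.13 0 0 0 -1" --pt "0 0 -0.13 0 0 0 -1" --pt "0 0 -0.13 0 0 0 -1" --pt "0 0 -0.13 0 0 0 -1" --pt "0 0 -0.13 0 0 0 -1" --pt "0 0 -0.13 0 0 0 -1" --pt "0 0 -0.13 0 0 0 -1" --pt "0 0 -0.13 0 0 0 -1" --squeeze 50

```text
time_s: 39.4
ee_pos: [570.3, 305.4, 156.9]
ee_rot: [180.0, 0.0, -3.9]
force: [0.1, -0.4, 0.2]
gripper_width: 13.8
gripper_force: 50.0
```

Call:
send_rows --pt "0 0 0.015 0 0 0 -1" --pt "0 0 0.026 0 0 0 -1" --pt "0 0 0.026 0 0 0 -1" --pt "-0.0035 -0.05 0.026 0 0 0 -1" --pt "-0.007 -0.1 0.026 0 0 0 -1" --pt "-0.0105 -0.15 0.026 0 0 0 -1" --pt "-0.014 -0.2 0.026 0 0 0 -1" --pt "-0.0175 -0.25 0.026 0 0 0 -1" --pt "-0.021 -0.3 0.026 0 0 0 -1" --pt "-0.0245 -0.35 0.026 0 0 0 -1" --pt "-0.028 -0.4 0.026 0 0 0 -1" --pt "-0.031 -0.43 0.026 0 0 0 -1" --pt "-0.031 -0.4365 0.026 0 0 0 -1" --pt "-0.031 -0.4365 0.026 0 0 0 -1" --pt "-0.031 -0.4365 0.026 0 0 0 -1"

```text
time_s: 41.28
ee_pos: [554.9, 88.0, 170.0]
ee_rot: [-180.0, -0.0, -3.9]
force: [-0.1, 0.1, -7.8]
gripper_width: 13.5
gripper_force: 50.0
```

Call:
send_rows --pt "0 -0.0015 -0.01 0 0 0 -1" --pt "0 -0.0015 -0.02 0 0 0 -1" --pt "0 -0.0015 -0.03 0 0 0 -1" --pt "0 -0.0015 -0.038 0 0 0 -1" --pt "0 -0.0015 -0.044 0 0 0 -1" --pt "0 -0.0015 -0.044 0 0 0 -1"

```text
time_s: 42.02
ee_pos: [554.6, 86.4, 147.7]
ee_rot: [180.0, 0.0, -3.9]
force: [-0.1, -0.0, -7.8]
gripper_width: 13.7
gripper_force: 50.0
```

Call:
send_rows --pt "0 0 -0.003 0 0 0 -1" --pt "0 0 -0.003 0 0 0 -1" --pt "0 0 -0.003 0 0 0 -1"

```text
time_s: 42.4
ee_pos: [555.1, 86.5, 146.9]
ee_rot: [-180.0, -0.1, -3.9]
force: [0.4, -0.1, -4.2]
gripper_width: 13.6
gripper_force: 50.0
```

Contact is at seat height. I'm releasing and rising to verify.

Call:
send_rows --pt "0 0 -0.001 0 0 0 -0.2" --pt "0 0 -0.001 0 0 0 -0.2" --pt "0 0 -0.001 0 0 0 -0.2" --pt "0 0 -0.001 0 0 0 -0.2" --pt "0 0 0.1 0 0 0 -0.2" --pt "0.05 -0.05 0.25 0 0 0 -0.2" --pt "0.14 -0.1 0.4 0 0 0 -1" --pt "0.14 -0.1 0.5 0 0 0 -1" --pt "0.14 -0.1 0.5 0 0 0 -1" --pt "0.14 -0.1 0.5 0 0 0 -1" --pt "0.14 -0.1 0.5 0 0 0 -1"

```text
time_s: 43.78
ee_pos: [624.3, 36.6, 395.1]
ee_rot: [180.0, 0.1, -3.9]
force: [0.3, -0.6, -0.4]
gripper_width: 0.7
gripper_force: 0.0
```

Run:
```python
from h import *
f=grab("wrist");s=env.state();print(s["ee_pos"].round(1),s["ee_rot"].round(1),s["gripper_width"])
cv2.imwrite("pics/w10.png",cv2.resize(f["pixels"][:,:,::-1],(800,600),interpolation=cv2.INTER_CUBIC))
P=cloud(f);H=hsv(f);Z=P[...,2]
R=np.array([[np.cos(.0663),np.sin(.0663)],[-np.sin(.0663),np.cos(.0663)]])
def med(lx,ly,r=6):
    c=np.array([553.1,87])+R@[lx,ly];m=(np.hypot(P[...,0]-c[0],P[...,1]-c[1])<r)&(Z<200);return np.median(Z[m]).round(1) if m.any() else None
print("hatch tops",[med(x,y) for x,y in((70,80),(70,-80),(-40,80),(-30,-70),(80,0))],"deck",med(60,200),med(60,150))
m=np.zeros(Z.shape,bool);m[:270]=True
g=m&(H[...,0]>45)&(H[...,0]<75)&(H[...,1]>140)&(P[...,0]<530)&(P[...,0]>440)
v,u=np.nonzero(g);print("button",len(u),u.min(),u.max(),v.min(),v.max(),onplane(f,[[u.mean(),v.mean()]],142)[0],np.median(Z[g]),"exp",np.array([553.1,87])+R@[-55,-153])
```

```text
[624.1  36.7 394.7] [180.    0.2  -3.9] 0.6774992095134807
hatch tops [np.float64(128.1), np.float64(127.8), np.float64(127.4), np.float64(127.7), np.float64(129.4)] deck 129.8 129.8
button 185 312 330 237 250 [485.9162414  -64.76402635 142.        ] 156.94685440261884 exp [488.08436714 -62.02002377]
```

View pics/w10.png

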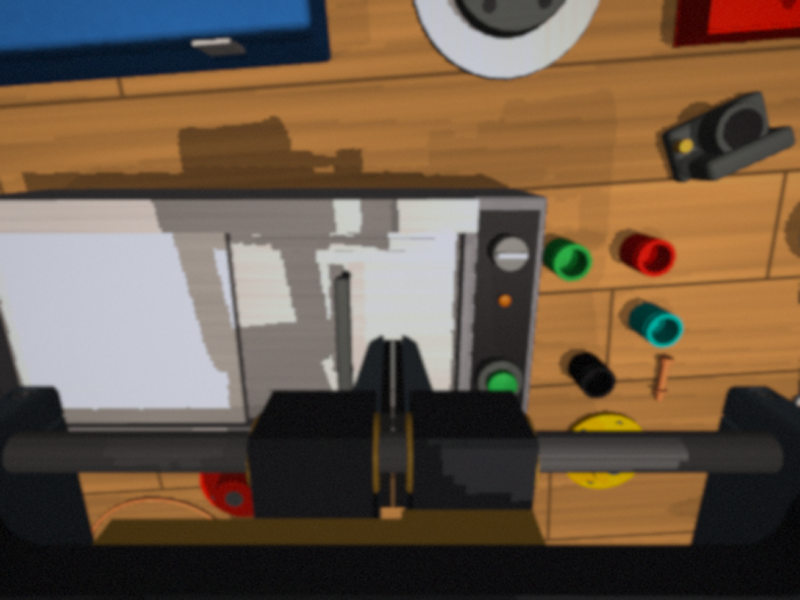

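The picture shows the hatch flush (tops 128 mm) and the button at (502,383), reading about 157 mm high. I'm moving over the button with the fingers shut.

Call:
send_rows --pt "-0.14 -0.1 -0.05 0 0 0 -1" --pt "-0.271 -0.197 -0.15 0 0 0 -1" --pt "-0.271 -0.197 -0.3 0 0 0 -1" --pt "-0.271 -0.197 -0.41 0 0 0 -1" --pt "-0.271 -0.197 -0.41 0 0 0 -1" --pt "-0.271 -0.197 -0.41 0 0 0 -1" --pt "-0.271 -0.197 -0.41 0 0 0 -1" --pt "-0.271 -0.197 -0.41 0 0 0 -1"

```text
time_s: 44.82
ee_pos: [491.0, -61.9, 193.4]
ee_rot: [180.0, -0.2, -3.9]
force: [0.7, -0.5, 0.2]
gripper_width: 0.6
gripper_force: 0.0
```

Call:
send_rows --pt "0 0 -0.02 0 0 0 -1" --pt "0 0 -0.04 0 0 0 -1" --pt "0 0 -0.054 0 0 0 -1" --pt "0 0 -0.06 0 0 0 -1" --pt "0 0 -0.06 0 0 0 -1"

```text
time_s: 45.45
ee_pos: [489.2, -62.0, 161.2]
ee_rot: [180.0, 0.0, -3.9]
force: [-0.3, 0.2, 0.5]
gripper_width: 0.1
gripper_force: 0.0
```

Call:
send_rows --pt "0 0 -0.004 0 0 0 -1" --pt "0 0 -0.008 0 0 0 -1" --pt "0 0 -0.012 0 0 0 -1" --pt "0 0 -0.012 0 0 0 -1"

```text
time_s: 45.95
ee_pos: [489.5, -62.0, 155.7]
ee_rot: [180.0, -0.0, -3.9]
force: [-0.5, 0.1, 3.4]
gripper_width: 0.4
gripper_force: 1.4
```

Contact is around z 157. I'm pressing further, in small steps.

Call:
send_rows --pt "0 0 -0.004 0 0 0 -1" --pt "0 0 -0.008 0 0 0 -1" --pt "0 0 -0.012 0 0 0 -1" --pt "0 0 -0.012 0 0 0 -1"

```text
time_s: 46.45
ee_pos: [489.6, -62.1, 152.0]
ee_rot: [180.0, -0.1, -3.9]
force: [-4.3, 0.7, 18.9]
gripper_width: 0.2
gripper_force: 9.6
```

The force is 19 N, well above the 5 N needed, so the button is fully down. I'm retreating.

Call:
send_rows --pt "0 0 0 0 0 0 -1" --pt "0 0 0.04 0 0 0 -1" --pt "0 0 0.15 0 0 0 -1" --pt "0 0 0.3 0 0 0 -1" --pt "0 0 0.4 0 0 0 -1" --pt "0 0 0.4 0 0 0 -1" --pt "0 0 0.4 0 0 0 -1"

```text
time_s: 47.32
ee_pos: [488.8, -61.9, 348.2]
ee_rot: [-180.0, 0.1, -3.9]
force: [-0.2, 1.1, -1.4]
gripper_width: 0.5
gripper_force: 0.0
```

Run:
```python
from workcell import env
s=env.state();print(s["time_s"],s["ee_pos"],s["force"]);print(env.job_done())
```

```text
47.325 [488.79083546 -61.93291646 348.24424023] [-0.22584558  1.14092474 -1.41980564]
the job is handed in; nothing more can be done
None
```

The job is handed in at about 47 s, with no verdict returned: all three pistons present measured home in bores 1, 3 and 5, the hatch measured flush in its seat, and the start button pressed to 19 N (5 N needed) and released.

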